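# Sort handheld terminals by weight and rack the good ones

### The arm

A 6-joint arm with a two-finger parallel gripper is mounted at the origin on the work surface. World frame = base frame: x ahead of the robot, y to its left, z up, the work surface at z = 0. Lengths are in m, angles in rad, forces in N, time in s.
With the tool pointing down it reaches from about 0.275 to 0.775 m from the base axis. Payload 14.6 kg.
Tool frame: the origin (TCP) lies between the finger pads; the fingertips stand env.tip_extent ahead of it and the grasp point (between the pads) lies 2 mm behind it (env.tip_extent is the distance from the TCP to the fingertips, in m); y points along the fingers, x is the direction in which the jaws open and shut, and the axes are right-handed (so a half turn about y gives the same grasp; the last joint's range is limited). The gripper opens to 85 mm and grips with 20 to 120 N. Pads are 22 mm wide; open, the fingers measure 114 mm over their backs; the gripper's body (76 mm by 85 mm) begins 54 mm behind the grasp point. The pads swing forward as they close: fully open they stand 13 mm farther back than shut.
Start: joints at [-1.432, 0.263, -0.048, 1.259, 0, 1.415], TCP at [0.152, -0.503, 0.224] pointing down, gripper open.
Joint ranges: [-2.65, 2.65], [-0.89, 1.7], [-1.18, 1.37], [-2.13, 2.11], [-1.35, 1.29], [-3.14, 3.14]. Speed limits (rad/s): [1.89, 1.89, 2.57, 2.79, 3.14, 3.14].

### API

Orientations are given as a unit quaternion [w, x, y, z].
In Python, from station import env, eyes, close_job gives the robot as it stands.
- The arm moves only by the tool play_rows, never from a script. Its argument "deltas" is a list of rows, each an object with "turn": the turn, a rotation vector about the tool's x, y, z in rad, a list of three; "dp": the shift along the tool's x, y, z in mm, a list of three; "grip": the opening in per cent of the stroke, from 0 (shut) to 100 (fully open). In form: [{"turn": [ax, ay, az], "dp": [tx, ty, tz], "grip": grip}, ...]. A call has 1 to 12 rows; each row shifts and turns the pose as measured when the row begins, along the tool's axes as they then stand; what a row does not reach is not made up. A row lasts 1/12 s, in which the tool goes at most 41.7 mm and 7.16 degrees, less where a joint would pass 70% of its speed; a pose out of reach is approached as far as the arm can. A call with a gripper value outside its range is refused whole. The fingers move at their own pace and stop on an object; the grip force is fixed at half the most. Time passes only in rows, so rows that do not move let the fingers close. It gives the time, the measured TCP pose, the force and the opening at its end, in the units of the state.
- env.get_obs(): the state, without advancing time (a new reading comes with each control period).
- eyes.capture(name): name is "scene" or "top"; returns the picture (400x640x3 uint8, red, green, blue); there is no depth.
- eyes.camera_info(name): a dict with "vfov" (degrees; the focal length in pixels is half the picture's height over the tangent of half this angle, whatever the lens; pixels are square), "cx", "cy" (the principal point, pixels), "world_from_camera" (4x4, takes a point from camera to world coordinates). Camera axes: x right, y up, looking along -z (the intrinsics and any distortion apply to the point x, -y, -z); pixel columns grow to the right and rows downward; lengths in m; the calibration is good to about 2 mm. A picture is of the moment at which its call begins. camera_info takes no time and is no camera call.
- close_job(): hands the job in, once; it reports no verdict.
The state is a dict: "time_s": time; "q": joint angles; "joint_vel": joint speeds; "effort": joint torques, N m; "eef_pos": TCP position; "tcp_rot": TCP orientation; "ft_force": force on the tool from outside, world axes, zero at the start; "wrist_torque": the same for the moment, N m; "grip_width": finger opening in m.
Only numpy, scipy, OpenCV 4.12 (cv2) and the standard library are available. Lean on these libraries where they do the work, as an engineer would, in place of code of your own. Each camera call takes 0.05 s, during which the arm holds its last target. There are 200 camera calls.

### The job

Some of the handheld terminals on the bench have no battery in them: lift each one to feel its weight, lean the heavy ones with a battery side by side in the rack (short edge down behind the blue lip, back against the steel rail, screen facing up towards the robot), and lay the light empty ones flat on the floor of the red tray, not on top of one another. When all are sorted and let go, press the green call button fully down, and leave the other things on the bench where they are.

Things in the scene. Friction and masses are not known exactly. Their poses are not given: they have to be found in the camera images.
- unit_a: handheld terminal (may be absent): flat grey slab 120 x 62 x 16 mm (its x, y, z), orange ends, green screen; starts flat, screen up. Origin: centre of the underside; x along its length, z out of the screen; either short edge may go down. All look alike: 0.36 to 0.44 kg with a battery, 0.10 to 0.12 kg empty; the name does not tell which
- unit_b: handheld terminal (may be absent): flat grey slab 120 x 62 x 16 mm (its x, y, z), orange ends, green screen; starts flat, screen up. Origin: centre of the underside; x along its length, z out of the screen; either short edge may go down. All look alike: 0.36 to 0.44 kg with a battery, 0.10 to 0.12 kg empty; the name does not tell which
- unit_c: handheld terminal (may be absent): flat grey slab 120 x 62 x 16 mm (its x, y, z), orange ends, green screen; starts flat, screen up. Origin: centre of the underside; x along its length, z out of the screen; either short edge may go down. All look alike: 0.36 to 0.44 kg with a battery, 0.10 to 0.12 kg empty; the name does not tell which
- unit_d: handheld terminal (may be absent): flat grey slab 120 x 62 x 16 mm (its x, y, z), orange ends, green screen; starts flat, screen up. Origin: centre of the underside; x along its length, z out of the screen; either short edge may go down. All look alike: 0.36 to 0.44 kg with a battery, 0.10 to 0.12 kg empty; the name does not tell which
- unit_e: handheld terminal (may be absent): flat grey slab 120 x 62 x 16 mm (its x, y, z), orange ends, green screen; starts flat, screen up. Origin: centre of the underside; x along its length, z out of the screen; either short edge may go down. All look alike: 0.36 to 0.44 kg with a battery, 0.10 to 0.12 kg empty; the name does not tell which
- rack: fixed leaning rack 130 (x) x 350 (y) mm; origin: centre of its underside; x away from the robot, y along the rack, z up. Base plate 8 mm thick, blue lip along the front, steel rail behind on end posts at y = +-170 mm (10 mm thick, 83 mm high). A terminal leans with a short edge on the plate behind the lip, long axis square to the rack, sloping about 45 deg
- rail (a point): middle of the rack's round steel rail, on its axis (14 mm diameter, along the rack's y; axis at rack x = 30, z = 67 mm)
- lip (a point): middle of the top rear edge of the rack's blue front lip (rack x = -50, z = 26 mm, i.e. 18 mm above the plate)
- bay0 (a point): right bay of the rack (100 mm wide, marked by thin black lines; left and right as seen by the robot): where the origin of a terminal leaning in its middle lies (rack x = 4, y = -100, z = 50 mm); axes as the rack's. Terminals need not keep to the bays
- bay1 (a point): middle bay of the rack (100 mm wide, marked by thin black lines; left and right as seen by the robot): where the origin of a terminal leaning in its middle lies (rack x = 4, y = 0, z = 50 mm); axes as the rack's. Terminals need not keep to the bays
- bay2 (a point): left bay of the rack (100 mm wide, marked by thin black lines; left and right as seen by the robot): where the origin of a terminal leaning in its middle lies (rack x = 4, y = 100, z = 50 mm); axes as the rack's. Terminals need not keep to the bays
- tray: fixed open red tray, outside 170 (x) x 230 (y) x 30 mm high, walls and floor 5 mm; origin: centre of its underside, x away from the robot. Two terminals lie flat on its floor side by side, long axis along the tray's x, centres 50 mm either side of its middle
- call (a joint): green round push button on the small black call box: 0 up, 0.006 m fully pressed, sprung, about 5 N when fully down
- call_top (a point): centre of the green button's top face (button 28 mm in diameter); it is pressed straight down
- spool: white plastic spool, 60 mm across, 42 mm high, bystander; origin: centre of its underside
- driver: screwdriver lying on the bench, bystander; origin under the middle, x along it
- tower: signal lamp tower green/yellow/red, 76 mm foot, 186 mm high, bystander; origin: centre of its underside
Not all that is in view belongs to the job. What is shaped like the unit_e but black, pink or yellow is not meant.

How it is judged:
By the outcome, as a careful person would: the job done as asked, in the order asked, and still so for the second after the job is handed in, with the robot touching nothing.
Of unit_a, unit_b, unit_c, unit_d, unit_e only 4 to 5 are there at a start; the rules pass over those that are not, and their reading is None.
At some moment in a run one of unit_a, unit_b, unit_c, unit_d, unit_e may be knocked a few centimetres aside while the robot is not near it.
Once in a run the grip may slacken for a moment while it holds something.
It also fails if it takes over 210 s, if anything falls off the work surface, if the arm or the gripper's body presses on something with over 40 N, if the wrist force passes 120 N, or if a joint passes its speed limit or range.

## Working session

There is one attempt and no reset: what is moved stays moved. The work goes in short steps, Python scripts to look and compute and a tool call to move; the robot and the scene stay as the last step left them, time stands still between calls to the robot, and variables do not carry over. Pictures are saved under pics/ and viewed, about 12 in all and at most 16, crops included, and the job is handed in when it is done.

Besides the shell and the picture viewer there is one more tool, called after "Emit:" as name(argument=value, ...) on one line, values as JSON. play_rows: Moves the arm, as the interface text tells. Its arguments: {"type":"object","properties":{"deltas":{"type":"array"}},"required":["deltas"]}

```bash
ls; mkdir -p pics; python3 - <<'E'
from station import env, eyes
import cv2, numpy as np
print(env.get_obs(), env.tip_extent)
for n in ["scene","top"]:
    print(n, eyes.camera_info(n))
    cv2.imwrite(f"pics/{n}0.png", eyes.capture(n)[:,:,::-1])
E
```

```text
pics
{'time_s': 0.0, 'q': array([-1.43232260e+00,  2.63535020e-01, -4.89270628e-02,  1.25942496e+00,
        1.97120729e-05,  1.41549147e+00]), 'joint_vel': array([ 0.00017357, -0.00092448,  0.00022938, -0.00199799,  0.00076123,
       -0.00011609]), 'effort': array([ 3.15057448e-03, -6.37616801e+01,  3.84565294e+01,  1.36843894e-02,
        2.20570519e-04,  1.03255090e-05]), 'eef_pos': array([ 0.1519828 , -0.50221982,  0.22322247]), 'tcp_rot': array([ 0.56807616, -0.56751646,  0.4217001 , -0.42116929]), 'ft_force': array([ 0.07298467, -0.0754327 , -0.87752273]), 'wrist_torque': array([-0.01152791,  0.00992428, -0.04555072]), 'grip_width': 0.08532823313898115} 0.017
scene {'vfov': 56.12415383738412, 'cx': 318.600514889548, 'cy': 198.26476444911688, 'world_from_camera': array([[-0.24552224, -0.52607167,  0.81422812,  1.51033938],
       [ 0.96930854, -0.12227681,  0.21328229,  0.22933988],
       [-0.01264055,  0.84160382,  0.53994744,  0.730979  ],
       [ 0.        ,  0.        ,  0.        ,  1.        ]])}
top {'vfov': 50.3135107904056, 'cx': 317.382099594669, 'cy': 198.78823558985727, 'world_from_camera': array([[ 0.008452  ,  0.99119345, -0.1321518 ,  0.38775032],
       [-0.9999159 ,  0.00707745, -0.01086762, -0.03031391],
       [-0.00983661,  0.13223254,  0.99116991,  1.18766124],
       [ 0.        ,  0.        ,  0.        ,  1.        ]])}
```

View pics/top0.png

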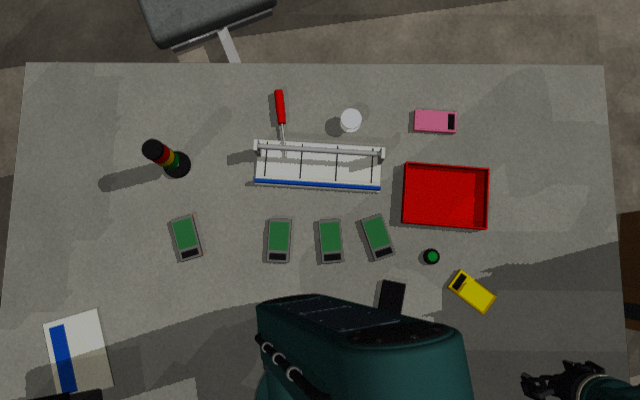

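View pics/scene0.png

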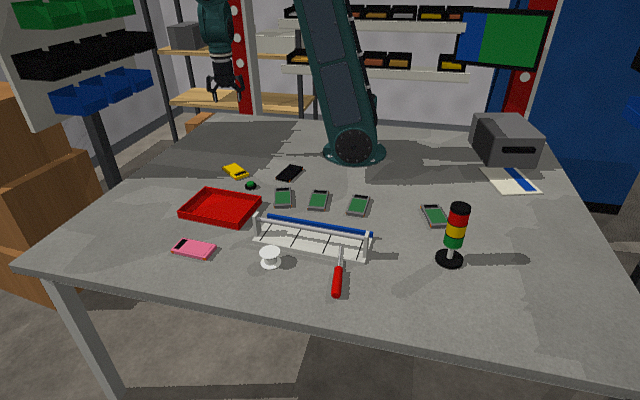

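```bash
cat > h.py <<'E'
import numpy as np, cv2
from station import env, eyes
from scipy.spatial.transform import Rotation as R
def cam(n):
    i=eyes.camera_info(n); return i['world_from_camera'],200/np.tan(np.radians(i['vfov'])/2),i['cx'],i['cy']
def px2w(n,u,v,z):
    T,f,cx,cy=cam(n); d=T[:3,:3]@np.array([(u-cx)/f,-(v-cy)/f,-1]); o=T[:3,3]
    return o+d*(z-o[2])/d[2]
def w2px(n,p):
    T,f,cx,cy=cam(n); c=T[:3,:3].T@(np.array(p)-T[:3,3]); return np.array([cx+f*c[0]/-c[2],cy-f*c[1]/-c[2]])
def snap(n,name,box=None,k=1):
    im=eyes.capture(n)[:,:,::-1].copy(); cv2.imwrite(f'pics/{name}_full.png',im)
    if box: im=im[box[1]:box[3],box[0]:box[2]]
    cv2.imwrite(f'pics/{name}.png',cv2.resize(im,None,fx=k,fy=k,interpolation=cv2.INTER_CUBIC)); 
def greens(im,lo=150):
    "screens in top view: centre px, world at z=.016, angle"
    b,g,r=[im[:,:,i].astype(int) for i in range(3)]
    m=((g>r*1.3)&(g>b*1.3)&(g>50)).astype(np.uint8)
    cs,_=cv2.findContours(m,cv2.RETR_EXTERNAL,cv2.CHAIN_APPROX_NONE)
    for c in cs:
        if cv2.contourArea(c)<lo: continue
        P=np.array([px2w('top',u,v,.016)[:2] for u,v in c[:,0]])*1000
        (x,y),(w,h),a=cv2.minAreaRect(P.astype(np.float32))
        yield c[:,0].mean(0).round(),(round(x,1),round(y,1)),(round(w,1),round(h,1)),round(a,1)
def state():
    o=env.get_obs(); print('t',round(o['time_s'],2),'pos',(o['eef_pos']*1000).round(1),'w',round(o['grip_width']*1000,1),'F',o['ft_force'].round(2),'q',o['q'].round(2))
    print(R.from_quat(np.roll(o['tcp_rot'],-1)).as_matrix().round(3))
    return o
E
python3 - <<'E'
from h import *
im=cv2.imread('pics/top0.png')
for g in greens(im,100): print(g)
big=cv2.resize(im[130:320,150:500],None,fx=2.28,fy=2.28,interpolation=cv2.INTER_CUBIC)
cv2.imwrite('pics/crop0.png',big)
for n,p,z in [('lipL',(256,180),.026),('lipR',(381,188),.026),('railL',(258,150),.074),('railR',(383,157),.074),('trayTL',(405,163),.03),('trayTR',(489,168),.03),('trayBR',(487,229),.03),('trayBL',(402,223),.03),('btn',(431,256),.04),('black',(391,296),.016)]: print(n,(px2w('top',*p,z)*1000).round(0))
state()
E
```

```text
(array([330., 236.]), (440.9, -53.2), (78.2, 52.6), 5.6)
(array([279., 236.]), (441.4, 88.2), (52.5, 78.7), 87.2)
(array([184., 233.]), (445.7, 348.6), (78.2, 52.5), 17.0)
(array([376., 233.]), (451.9, -180.0), (77.6, 52.5), 19.2)
lipL [594. 153.  26.]
lipR [ 574. -193.   26.]
railL [667. 142.  74.]
railR [ 650. -192.   74.]
trayTL [ 644. -259.   30.]
trayTR [ 631. -490.   30.]
trayBR [ 463. -477.   30.]
trayBL [ 477. -248.   30.]
btn [ 389. -322.   40.]
black [ 282. -218.   16.]
t 0.1 pos [ 152.  -502.3  223.3] w 85.6 F [ 0.2  -0.33  0.2 ] q [-1.43  0.26 -0.05  1.26 -0.    1.42]
[[ 0.29  -0.     0.957]
 [-0.957  0.001  0.29 ]
 [-0.001 -1.     0.   ]]
```

View pics/crop0.png

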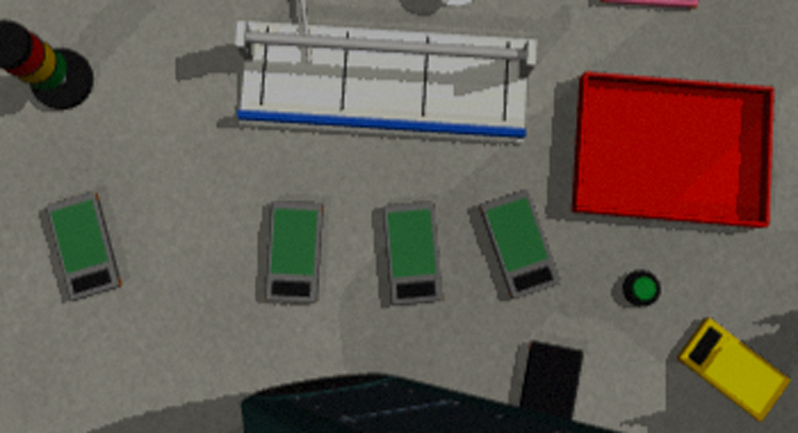

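```bash
python3 - <<'E'
from h import *
im=cv2.imread('pics/top0.png')
x0,y0,x1,y1=245,130,395,200; k=5
big=cv2.resize(im[y0:y1,x0:x1],None,fx=k,fy=k,interpolation=cv2.INTER_CUBIC)
big=cv2.convertScaleAbs(big,alpha=1.2)
def rk(p,c=(630,-23),yaw=np.radians(-3.2)):
    p=np.array(p)/1000.; M=R.from_euler('z',yaw).as_matrix(); return M@p+np.array([c[0]/1000,c[1]/1000,0])
def line(a,b,col):
    A,B=[tuple(((w2px('top',rk(q))+.5-[x0,y0])*k).astype(int)) for q in (a,b)]; cv2.line(big,A,B,col,1)
line((-65,-175,8),(-65,175,8),(0,255,255)); line((65,-175,8),(65,175,8),(0,255,255))
line((-50,-175,26),(-50,175,26),(0,0,255)); line((30,-165,74),(30,165,74),(0,255,0)); line((-65,175,8),(65,175,8),(0,255,255));line((-65,-175,8),(65,-175,8),(0,255,255))
sc=cv2.imread('pics/scene0.png')
A=sc[200:270,235:385]; x0,y0=235,200
b2=cv2.convertScaleAbs(cv2.resize(A,None,fx=k,fy=k,interpolation=cv2.INTER_CUBIC),alpha=1.2)
def line2(a,b,col):
    A,B=[tuple(((w2px('scene',rk(q))+.5-[x0,y0])*k).astype(int)) for q in (a,b)]; cv2.line(b2,A,B,col,1)
line2((-65,-175,8),(-65,175,8),(0,255,255)); line2((65,-175,8),(65,175,8),(0,255,255))
line2((-50,-175,26),(-50,175,26),(0,0,255)); line2((30,-165,74),(30,165,74),(0,255,0))
cv2.imwrite('pics/ov.png',np.vstack([big[:300],b2[:300]]))
E
```

```text
(no output)
```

View pics/ov.png

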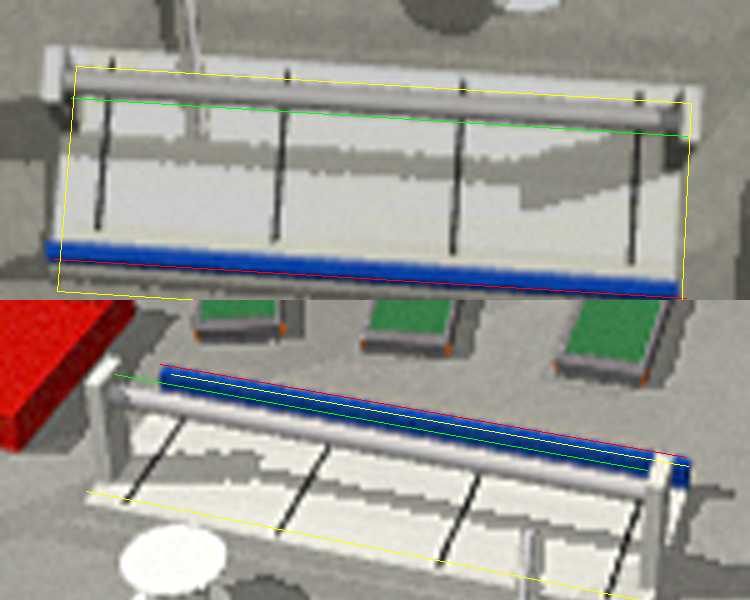

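```bash
cat >> h.py <<'E'
RC=np.array([639,-19.3]); RY=-3.5
TC=np.array([554,-368.5]); TY=-3.3
def rack(p):
    return R.from_euler('z',RY,degrees=True).apply(p)+[*RC,0]
def tray(p):
    return R.from_euler('z',TY,degrees=True).apply(p)+[*TC,0]
def rot(yaw,pitch=0):
    "pitch 0 = down, 45 = tool pointing forward/down"
    c,s=np.cos(np.radians(yaw)),np.sin(np.radians(yaw)); p=np.radians(pitch)
    x=np.array([s,-c,0]); h=np.array([c,s,0]); k=np.array([0,0,1])
    y=-np.cos(p)*k+np.sin(p)*h
    return np.c_[x,y,np.cross(x,y)]
def plan(pos,yaw,pitch=0,n=None,start=None):
    "constant row, n times, from measured (or start) pose to target"
    if start is None:
        o=env.get_obs(); p0=o['eef_pos']*1000; R0=R.from_quat(np.roll(o['tcp_rot'],-1)).as_matrix()
    else: p0,R0=np.array(start[0],float),rot(*start[1:])
    R1=rot(yaw,pitch); w=R.from_matrix(R0.T@R1).as_rotvec(); d=np.array(pos)-p0
    if n is None: n=int(max(np.ceil(np.linalg.norm(d)/38),np.ceil(np.degrees(np.linalg.norm(w))/6.5),1))
    r=R.from_rotvec(w/n).as_matrix(); S=sum(np.linalg.matrix_power(r,k) for k in range(n))
    dp=np.linalg.solve(S,R0.T@d)
    print(f'n={n} turn',(w/n).round(4).tolist(),'dp',dp.round(1).tolist())
    return (pos,yaw,pitch)
E
python3 - <<'E'
from h import *
a=plan((440.6,-184,120),19.2); plan((440.6,-184,50),19.2,start=a)
print(rack([4,0,50]))
E
```

```text
n=12 turn [-0.0, -0.0034, -0.0001] dp [-17.8, 8.6, 31.0]
n=2 turn [0.0, 0.0, 0.0] dp [0.0, 35.0, 0.0]
[642.99253919 -19.54419416  50.        ]
```

Emit:
play_rows(deltas=[{"turn":[0,-0.0034,0],"dp":[-17.8,8.6,31],"grip":100},{"turn":[0,-0.0034,0],"dp":[-17.8,8.6,31],"grip":100},{"turn":[0,-0.0034,0],"dp":[-17.8,8.6,31],"grip":100},{"turn":[0,-0.0034,0],"dp":[-17.8,8.6,31],"grip":100},{"turn":[0,-0.0034,0],"dp":[-17.8,8.6,31],"grip":100},{"turn":[0,-0.0034,0],"dp":[-17.8,8.6,31],"grip":100},{"turn":[0,-0.0034,0],"dp":[-17.8,8.6,31],"grip":100},{"turn":[0,-0.0034,0],"dp":[-17.8,8.6,31],"grip":100},{"turn":[0,-0.0034,0],"dp":[-17.8,8.6,31],"grip":100},{"turn":[0,-0.0034,0],"dp":[-17.8,8.6,31],"grip":100},{"turn":[0,-0.0034,0],"dp":[-17.8,8.6,31],"grip":100},{"turn":[0,-0.0034,0],"dp":[-17.8,8.6,31],"grip":100}])

```text
time_s: 1.1
eef_pos: [0.4475, -0.1749, 0.1139]
tcp_rot: [-0.574, 0.575, -0.413, 0.412]
ft_force: [0.5, -1.2, -0.0]
grip_width: 0.0852
```

```bash
python3 - <<'E'
from h import *
state(); a=plan((440.6,-184,45),19.2)
E
```

```text
t 1.1 pos [ 447.5 -174.9  113.9] w 85.2 F [ 0.51 -1.2  -0.02] q [-0.54  0.25 -0.38  0.94 -0.    2.27]
[[ 0.32  -0.001  0.948]
 [-0.948  0.     0.32 ]
 [-0.001 -1.    -0.001]]
n=2 turn [0.0007, -0.0049, -0.0003] dp [3.2, 34.5, -4.7]
```

Emit:
play_rows(deltas=[{"turn":[0,-0.1212,0],"dp":[0,0,0],"grip":100},{"turn":[0,-0.1212,0],"dp":[0,0,0],"grip":100},{"turn":[0,-0.1212,0],"dp":[0,0,0],"grip":100},{"turn":[0,-0.1212,0],"dp":[0,0,0],"grip":100},{"turn":[0,-0.1212,0],"dp":[0,0,0],"grip":100},{"turn":[0,-0.1212,0],"dp":[0,0,0],"grip":100},{"turn":[0,-0.1212,0],"dp":[0,0,0],"grip":100},{"turn":[0,-0.1212,0],"dp":[0,0,0],"grip":100},{"turn":[0,-0.1212,0],"dp":[0,0,0],"grip":100},{"turn":[0,-0.1212,0],"dp":[0,0,0],"grip":100},{"turn":[0,-0.1212,0],"dp":[0,0,0],"grip":100},{"turn":[0,-0.1212,0],"dp":[0,0,0],"grip":100}])

```text
time_s: 2.1
eef_pos: [0.4491, -0.1653, 0.1087]
tcp_rot: [0.704, -0.699, -0.085, 0.091]
ft_force: [-0.2, 0.1, 0.6]
grip_width: 0.0854
```

Emit:
play_rows(deltas=[{"turn":[0,-0.1212,0],"dp":[0,0,0],"grip":100},{"turn":[0,-0.1212,0],"dp":[0,0,0],"grip":100},{"turn":[0,-0.1212,0],"dp":[0,0,0],"grip":100},{"turn":[0,-0.1212,0],"dp":[0,0,0],"grip":100},{"turn":[0,-0.1212,0],"dp":[0,0,0],"grip":100},{"turn":[0,-0.1212,0],"dp":[0,0,0],"grip":100},{"turn":[0,-0.1212,0],"dp":[0,0,0],"grip":100},{"turn":[0,-0.1212,0],"dp":[0,0,0],"grip":100},{"turn":[0,-0.1212,0],"dp":[0,0,0],"grip":100},{"turn":[0,-0.1212,0],"dp":[0,0,0],"grip":100},{"turn":[0,-0.1212,0],"dp":[0,0,0],"grip":100},{"turn":[0,-0.1212,0],"dp":[0,0,0],"grip":100}])

```text
time_s: 3.1
eef_pos: [0.4469, -0.164, 0.1061]
tcp_rot: [0.459, -0.447, -0.542, 0.544]
ft_force: [-0.4, 0.2, 0.5]
grip_width: 0.0855
```

```bash
python3 - <<'E'
from h import *
state(); a=plan((440.6,-184,45),199.2); plan((440.6,-184,22),199.2,start=a)
snap('top','t1'); 
for g in greens(cv2.imread('pics/t1.png'),100): print(g)
E
```

```text
t 3.1 pos [ 446.9 -164.   106.1] w 85.5 F [-0.43  0.22  0.46] q [-0.52  0.26 -0.38  0.94  0.   -0.7 ]
[[-0.179 -0.015 -0.984]
 [ 0.984  0.01  -0.179]
 [ 0.012 -1.     0.013]]
n=2 turn [-0.0061, -0.0778, 0.0066] dp [-9.4, 30.5, 5.0]
n=1 turn [0.0, 0.0, 0.0] dp [0.0, 23.0, 0.0]
(array([330., 236.]), (440.5, -53.4), (79.2, 52.5), 6.2)
(array([279., 236.]), (441.3, 88.3), (52.3, 78.7), 86.9)
(array([184., 233.]), (445.7, 348.4), (78.3, 52.3), 17.5)
```

Emit:
play_rows(deltas=[{"turn":[-0.003,-0.039,0.003],"dp":[-4.7,15.2,2.5],"grip":100},{"turn":[-0.003,-0.039,0.003],"dp":[-4.7,15.2,2.5],"grip":100},{"turn":[-0.003,-0.039,0.003],"dp":[-4.7,15.2,2.5],"grip":100},{"turn":[-0.003,-0.039,0.003],"dp":[-4.7,15.2,2.5],"grip":100},{"turn":[0,0,0],"dp":[0,0,0],"grip":100},{"turn":[0,0,0],"dp":[0,0,0],"grip":100}])

```text
time_s: 3.65
eef_pos: [0.441, -0.1847, 0.0431]
tcp_rot: [-0.409, 0.409, 0.577, -0.576]
ft_force: [-0.7, 0.1, 0.1]
grip_width: 0.0856
```

```bash
python3 - <<'E'
from h import *
state(); plan((440.6,-184,22),199.2,n=3)
E
```

```text
t 3.65 pos [ 441.  -184.7   43.1] w 85.6 F [-0.74  0.11  0.14] q [-0.57  0.32 -0.5   0.75  0.   -0.9 ]
[[-0.33   0.    -0.944]
 [ 0.944  0.001 -0.33 ]
 [ 0.001 -1.    -0.001]]
n=3 turn [0.0002, 0.0004, 0.0003] dp [0.2, 7.0, 0.1]
```

Emit:
play_rows(deltas=[{"turn":[0,0,0],"dp":[0,7,0],"grip":100},{"turn":[0,0,0],"dp":[0,7,0],"grip":80},{"turn":[0,0,0],"dp":[0,7,0],"grip":80},{"turn":[0,0,0],"dp":[0,0,0],"grip":80},{"turn":[0,0,0],"dp":[0,0,0],"grip":80},{"turn":[0,0,0],"dp":[0,0,0],"grip":80}])

```text
time_s: 4.15
eef_pos: [0.4422, -0.1842, 0.022]
tcp_rot: [-0.411, 0.412, 0.576, -0.575]
ft_force: [0.8, -0.3, -0.7]
grip_width: 0.0684
```

Emit:
play_rows(deltas=[{"turn":[0,0,0],"dp":[0,2,0],"grip":80},{"turn":[0,0,0],"dp":[0,2,0],"grip":80},{"turn":[0,0,0],"dp":[0,0,0],"grip":80}])

```text
time_s: 4.4
eef_pos: [0.4427, -0.1844, 0.0183]
tcp_rot: [-0.411, 0.412, 0.576, -0.575]
ft_force: [-0.5, 0.3, -0.6]
grip_width: 0.0684
```

Emit:
play_rows(deltas=[{"turn":[0,0,0],"dp":[0,2,0],"grip":80},{"turn":[0,0,0],"dp":[0,1.5,0],"grip":80},{"turn":[0,0,0],"dp":[0,0,0],"grip":80}])

```text
time_s: 4.65
eef_pos: [0.4428, -0.1845, 0.0146]
tcp_rot: [-0.41, 0.412, 0.576, -0.575]
ft_force: [-0.4, 0.5, -1.2]
grip_width: 0.0681
```

```bash
python3 - <<'E'
from h import *
state()
im=eyes.capture('scene')[:,:,::-1]; u,v=w2px('scene',[.4406,-.184,.02]).astype(int); print(u,v)
cv2.imwrite('pics/s2.png',cv2.resize(im[v-45:v+30,u-50:u+50],None,fx=7,fy=7,interpolation=cv2.INTER_CUBIC))
E
```

```text
t 4.65 pos [ 442.8 -184.5   14.6] w 68.1 F [-0.41  0.47 -1.15] q [-0.57  0.35 -0.54  0.67  0.   -0.89]
[[-0.323  0.003 -0.946]
 [ 0.946 -0.    -0.323]
 [-0.001 -1.    -0.003]]
282 194
```

View pics/s2.png

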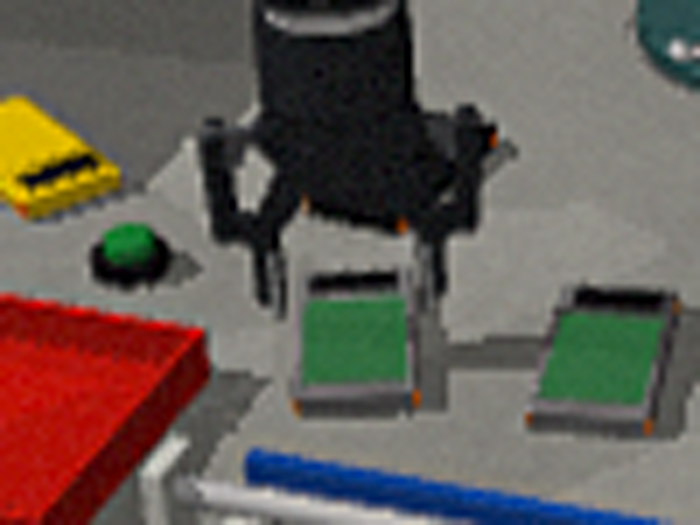

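```bash
cat >> h.py <<'E'
def sgreens(im,lo=60,z=.016):
    b,g,r=[im[:,:,i].astype(int) for i in range(3)]
    m=((g>r*1.3)&(g>b*1.3)&(g>50)).astype(np.uint8); m[:140]=0; m[:,380:410]=m[:,380:410]
    cs,_=cv2.findContours(m,cv2.RETR_EXTERNAL,cv2.CHAIN_APPROX_NONE)
    for c in cs:
        if cv2.contourArea(c)<lo: continue
        P=np.array([px2w('scene',u,v,z)[:2] for u,v in c[:,0]])*1000
        (x,y),(w,h),a=cv2.minAreaRect(P.astype(np.float32))
        print('scene',c[:,0].mean(0).round(),(round(x,1),round(y,1)),(round(w,1),round(h,1)),round(a,1))
E
python3 - <<'E'
from h import *
sgreens(cv2.imread('pics/scene0.png')); 
snap('scene','s3'); sgreens(cv2.imread('pics/s3.png'))
for s in (-1,1):
    for z in (0,.01,.02): print(s,z,(px2w('scene',*((270.3,192.6) if s<0 else (294,192.6)),z)*1000).round(0))
E
```

```text
scene [453. 242.] (575.0, 392.9) (54.9, 62.0) 81.5
scene [436. 215.] (445.4, 345.8) (76.5, 52.1) 17.0
scene [357. 205.] (442.0, 86.3) (51.5, 78.2) 88.0
scene [317. 200.] (441.3, -54.6) (77.4, 51.4) 5.0
scene [282. 197.] (452.9, -181.6) (77.4, 50.6) 19.8
scene [453. 242.] (575.0, 392.9) (54.9, 62.0) 81.5
scene [436. 215.] (445.3, 346.1) (77.2, 51.6) 18.0
scene [357. 205.] (441.8, 86.3) (51.5, 77.9) 88.0
scene [317. 200.] (440.8, -54.7) (79.4, 51.4) 5.0
scene [282. 197.] (453.1, -181.6) (76.9, 50.6) 19.8
-1 0 [ 411. -243.    0.]
-1 0.01 [ 426. -237.   10.]
-1 0.02 [ 441. -230.   20.]
1 0 [ 391. -158.    0.]
1 0.01 [ 406. -152.   10.]
1 0.02 [ 422. -147.   20.]
```

Emit:
play_rows(deltas=[{"turn":[0,0,0],"dp":[0,0,0],"grip":60},{"turn":[0,0,0],"dp":[0,0,0],"grip":60},{"turn":[0,0,0],"dp":[0,0,0],"grip":60},{"turn":[0,0,0],"dp":[0,0,0],"grip":60}])

```text
time_s: 5.08
eef_pos: [0.4429, -0.1846, 0.0149]
tcp_rot: [-0.41, 0.412, 0.576, -0.575]
ft_force: [0.4, 0.2, 0.1]
grip_width: 0.0514
```

```bash
python3 - <<'E'
from h import *
state()
im=eyes.capture('scene')[:,:,::-1]; sgreens(im)
cv2.imwrite('pics/s4.png',cv2.convertScaleAbs(cv2.resize(im[170:215,255:310],None,fx=12,fy=12,interpolation=cv2.INTER_NEAREST),alpha=1.5))
E
```

```text
t 5.08 pos [ 442.9 -184.6   14.9] w 51.4 F [0.36 0.17 0.12] q [-0.57  0.35 -0.54  0.67  0.   -0.89]
[[-0.323  0.003 -0.946]
 [ 0.946 -0.001 -0.323]
 [-0.002 -1.    -0.003]]
scene [453. 242.] (575.0, 392.9) (54.9, 62.0) 81.5
scene [436. 215.] (445.4, 345.8) (76.5, 52.1) 17.0
scene [357. 205.] (441.4, 86.3) (51.5, 78.7) 87.9
scene [317. 200.] (440.8, -54.7) (79.4, 51.4) 5.0
scene [282. 197.] (453.0, -181.5) (76.9, 50.9) 19.8
```

View pics/s4.png

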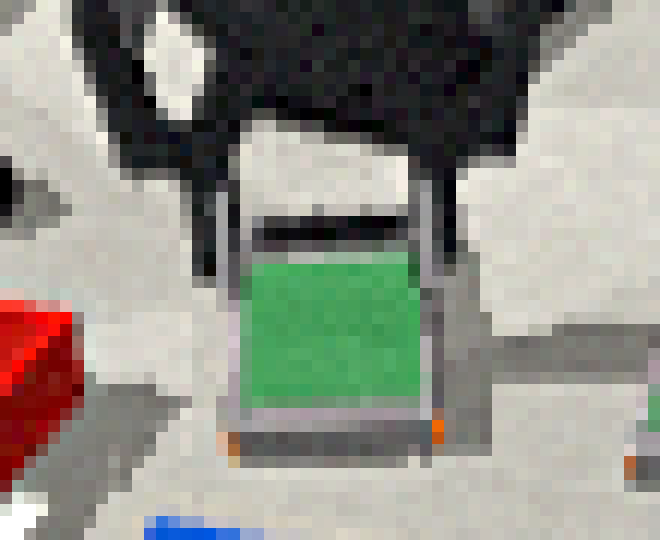

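Emit:
play_rows(deltas=[{"turn":[0,0,0],"dp":[0,-2,0],"grip":90},{"turn":[0,0,0],"dp":[0,0,0],"grip":90},{"turn":[0,0,0],"dp":[0,0,0],"grip":90},{"turn":[0,0,0],"dp":[0,2,0],"grip":90},{"turn":[0,0,0],"dp":[0,2,0],"grip":90},{"turn":[0,0,0],"dp":[0,2,0],"grip":90},{"turn":[0,0,0],"dp":[0,0,0],"grip":90}])

```text
time_s: 5.72
eef_pos: [0.443, -0.1846, 0.0107]
tcp_rot: [-0.41, 0.413, 0.576, -0.575]
ft_force: [0.1, 0.1, -0.1]
grip_width: 0.077
```

Emit:
play_rows(deltas=[{"turn":[0,0,0],"dp":[0,2,0],"grip":90},{"turn":[0,0,0],"dp":[0,2,0],"grip":90},{"turn":[0,0,0],"dp":[0,0,0],"grip":90}])

```text
time_s: 5.97
eef_pos: [0.4429, -0.1846, 0.006]
tcp_rot: [-0.41, 0.412, 0.576, -0.575]
ft_force: [-0.4, 0.1, -0.1]
grip_width: 0.0772
```

Emit:
play_rows(deltas=[{"turn":[0,0,0],"dp":[0,2,0],"grip":90},{"turn":[0,0,0],"dp":[0,2,0],"grip":90},{"turn":[0,0,0],"dp":[0,0,0],"grip":90}])

```text
time_s: 6.22
eef_pos: [0.4429, -0.1845, 0.0015]
tcp_rot: [-0.41, 0.412, 0.576, -0.575]
ft_force: [0.6, 0.5, 0.4]
grip_width: 0.0767
```

```bash
python3 - <<'E'
from h import *
state()
im=eyes.capture('scene')[:,:,::-1]
cv2.imwrite('pics/s5.png',cv2.convertScaleAbs(cv2.resize(im[165:215,250:315],None,fx=10,fy=10,interpolation=cv2.INTER_NEAREST),alpha=1.5))
E
```

```text
t 6.22 pos [ 442.9 -184.5    1.5] w 76.7 F [0.56 0.47 0.44] q [-0.57  0.37 -0.56  0.63  0.   -0.89]
[[-0.323  0.003 -0.946]
 [ 0.946 -0.001 -0.323]
 [-0.002 -1.    -0.003]]
```

View pics/s5.png

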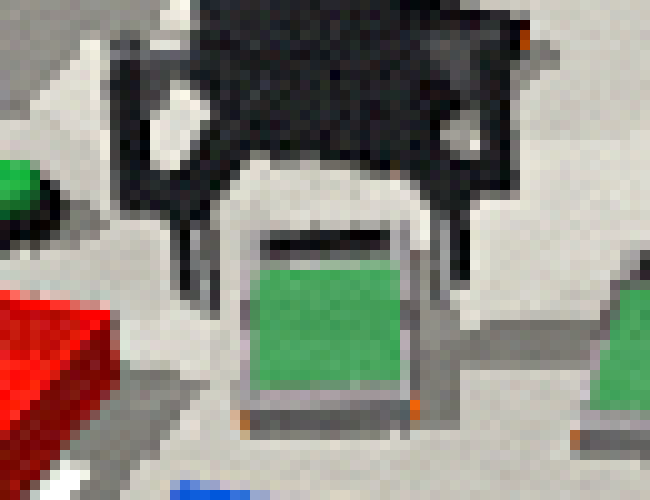

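Emit:
play_rows(deltas=[{"turn":[0,0,0],"dp":[0,2,0],"grip":90},{"turn":[0,0,0],"dp":[0,2,0],"grip":90},{"turn":[0,0,0],"dp":[0,0,0],"grip":90}])

```text
time_s: 6.52
eef_pos: [0.443, -0.1846, -0.0026]
tcp_rot: [-0.41, 0.412, 0.576, -0.575]
ft_force: [0.5, -0.3, -0.1]
grip_width: 0.0767
```

Emit:
play_rows(deltas=[{"turn":[0,0,0],"dp":[0,2,0],"grip":90},{"turn":[0,0,0],"dp":[0,2,0],"grip":90},{"turn":[0,0,0],"dp":[0,0,0],"grip":90}])

```text
time_s: 6.77
eef_pos: [0.4431, -0.1846, -0.007]
tcp_rot: [-0.41, 0.413, 0.576, -0.575]
ft_force: [0.1, 0.4, -0.1]
grip_width: 0.077
```

Still no contact with the TCP reading −7 mm: the reading sits low relative to the pads. I'll close gently and see the width.

Emit:
play_rows(deltas=[{"turn":[0,0,0],"dp":[0,0,0],"grip":60},{"turn":[0,0,0],"dp":[0,0,0],"grip":60},{"turn":[0,0,0],"dp":[0,0,0],"grip":60},{"turn":[0,0,0],"dp":[0,0,0],"grip":60}])

```text
time_s: 7.1
eef_pos: [0.4428, -0.1845, -0.0067]
tcp_rot: [-0.41, 0.412, 0.576, -0.575]
ft_force: [0.5, 0.1, -3.0]
grip_width: 0.0603
```

```bash
python3 - <<'E'
from h import *
state()
im=eyes.capture('scene')[:,:,::-1]; sgreens(im)
E
```

```text
t 7.1 pos [ 442.8 -184.5   -6.7] w 60.3 F [ 0.55  0.11 -2.97] q [-0.57  0.38 -0.57  0.61  0.   -0.89]
[[-0.323  0.003 -0.946]
 [ 0.946 -0.001 -0.323]
 [-0.002 -1.    -0.003]]
scene [453. 242.] (575.0, 392.9) (54.9, 62.0) 81.5
scene [436. 215.] (445.3, 346.1) (77.2, 51.6) 18.0
scene [357. 205.] (441.8, 86.3) (51.5, 77.9) 88.0
scene [317. 200.] (441.2, -54.9) (79.7, 51.5) 5.7
scene [282. 197.] (453.1, -181.6) (76.9, 50.6) 19.8
```

Emit:
play_rows(deltas=[{"turn":[0,0,0],"dp":[0,0,0],"grip":85},{"turn":[0,0,0],"dp":[0,0,0],"grip":85},{"turn":[0,0,0],"dp":[0,2,0],"grip":85},{"turn":[0,0,0],"dp":[0,2,0],"grip":85},{"turn":[0,0,0],"dp":[0,0,0],"grip":85}])

```text
time_s: 7.57
eef_pos: [0.4432, -0.1847, -0.011]
tcp_rot: [-0.41, 0.413, 0.576, -0.575]
ft_force: [-0.8, 0.1, -0.5]
grip_width: 0.0725
```

Emit:
play_rows(deltas=[{"turn":[0,0,0],"dp":[0,2,0],"grip":85},{"turn":[0,0,0],"dp":[0,0,0],"grip":85}])

```text
time_s: 7.73
eef_pos: [0.4432, -0.1847, -0.0133]
tcp_rot: [-0.41, 0.413, 0.576, -0.575]
ft_force: [0.6, 0.2, 0.3]
grip_width: 0.0726
```

Emit:
play_rows(deltas=[{"turn":[0,0,0],"dp":[0,0,0],"grip":40},{"turn":[0,0,0],"dp":[0,0,0],"grip":40},{"turn":[0,0,0],"dp":[0,0,0],"grip":40},{"turn":[0,0,0],"dp":[0,0,0],"grip":40}])

```text
time_s: 8.07
eef_pos: [0.4428, -0.1838, -0.0125]
tcp_rot: [-0.41, 0.412, 0.576, -0.574]
ft_force: [0.1, -0.6, -4.2]
grip_width: 0.0604
```

```bash
python3 - <<'E'
from h import *
state()
im=eyes.capture('scene')[:,:,::-1]; sgreens(im)
cv2.imwrite('pics/s6.png',cv2.convertScaleAbs(cv2.resize(im[165:215,250:315],None,fx=10,fy=10,interpolation=cv2.INTER_NEAREST),alpha=1.5))
E
```

```text
t 8.07 pos [ 442.8 -183.8  -12.5] w 60.4 F [ 0.09 -0.56 -4.2 ] q [-0.57  0.39 -0.58  0.59  0.   -0.89]
[[-0.324  0.004 -0.946]
 [ 0.946  0.    -0.324]
 [-0.001 -1.    -0.004]]
scene [452. 241.] (573.4, 391.2) (55.4, 64.7) 76.1
scene [436. 215.] (445.3, 346.1) (77.2, 51.6) 18.0
scene [357. 205.] (442.0, 86.3) (51.5, 78.2) 88.0
scene [317. 200.] (441.1, -54.7) (76.9, 51.4) 5.0
scene [282. 197.] (452.3, -181.3) (77.9, 51.6) 21.0
```

View pics/s6.png

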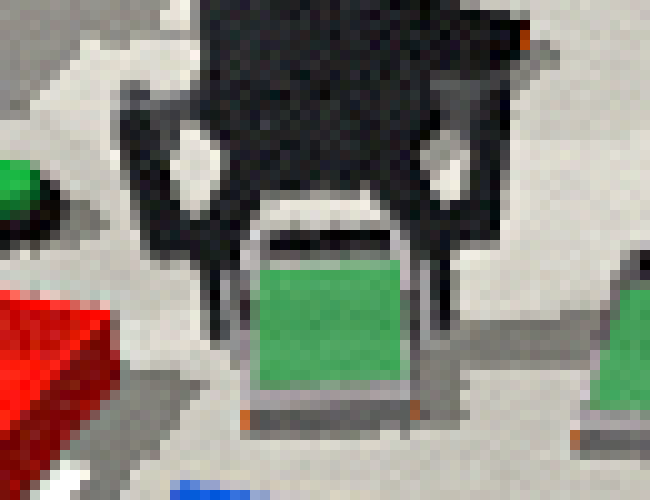

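Emit:
play_rows(deltas=[{"turn":[0,0,0],"dp":[0,-8,0],"grip":40},{"turn":[0,0,0],"dp":[0,-12,0],"grip":40},{"turn":[0,0,0],"dp":[0,-15,0],"grip":40},{"turn":[0,0,0],"dp":[0,-15,0],"grip":40},{"turn":[0,0,0],"dp":[0,-8,0],"grip":40},{"turn":[0,0,0],"dp":[0,0,0],"grip":40},{"turn":[0,0,0],"dp":[0,0,0],"grip":40},{"turn":[0,0,0],"dp":[0,0,0],"grip":40}])

```text
time_s: 8.78
eef_pos: [0.4413, -0.1833, 0.0483]
tcp_rot: [-0.411, 0.411, 0.576, -0.575]
ft_force: [0.4, -0.1, -3.6]
grip_width: 0.0606
```

```bash
python3 - <<'E'
from h import *
state()
im=eyes.capture('scene')[:,:,::-1]; sgreens(im); cv2.imwrite('pics/s7full.png',im)
cv2.imwrite('pics/s7.png',cv2.convertScaleAbs(cv2.resize(im[140:215,245:325],None,fx=8,fy=8,interpolation=cv2.INTER_NEAREST),alpha=1.5))
E
```

```text
t 8.78 pos [ 441.3 -183.3   48.3] w 60.6 F [ 0.41 -0.08 -3.58] q [-0.57  0.31 -0.5   0.76  0.   -0.9 ]
[[-0.323  0.001 -0.946]
 [ 0.946  0.002 -0.323]
 [ 0.002 -1.    -0.001]]
scene [453. 242.] (574.8, 392.8) (54.2, 62.5) 80.6
scene [436. 215.] (445.4, 345.8) (76.5, 52.1) 17.0
scene [357. 205.] (441.8, 86.3) (51.5, 77.9) 88.0
scene [317. 200.] (441.5, -54.9) (80.2, 51.5) 5.7
scene [282. 182.] (350.8, -219.4) (84.3, 57.4) 18.0
```

View pics/s7.png

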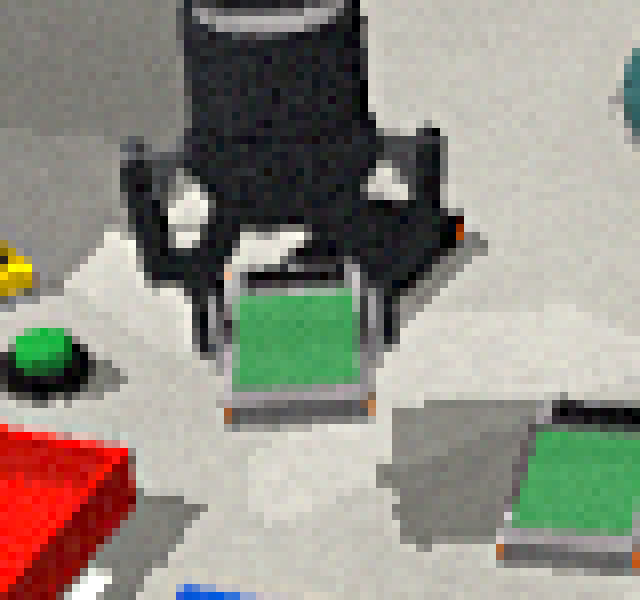

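```bash
cat >> h.py <<'E'
def tcpA(o,yaw,pitch,b=12.5): return np.array(o)+b*rot(yaw,pitch)[:,1]
E
python3 - <<'E'
from h import *
t=tcpA(rack([8,-100,125]),176.5,-45); print(t)
a=plan((441.3,-183.3,110),198.5,n=2); plan(t,176.5,-45,n=11,start=a)
E
```

```text
[ 649.70257299 -120.14146611  116.16116524]
n=2 turn [0.0005, 0.0033, 0.001] dp [-0.0, -30.9, -0.1]
n=11 turn [-0.0705, 0.0331, 0.0137] dp [2.8, 6.5, -19.2]
```

Emit:
play_rows(deltas=[{"turn":[0,0,0],"dp":[0,-31,0],"grip":40},{"turn":[0,0,0],"dp":[0,-31,0],"grip":40},{"turn":[0,0,0],"dp":[0,-10,0],"grip":40}])

```text
time_s: 9.08
eef_pos: [0.4384, -0.1817, 0.1179]
tcp_rot: [-0.415, 0.407, 0.576, -0.575]
ft_force: [0.5, -1.4, -3.4]
grip_width: 0.0611
```

Emit:
play_rows(deltas=[{"turn":[-0.0705,0.0331,0.0137],"dp":[2.8,6.5,-19.2],"grip":40},{"turn":[-0.0705,0.0331,0.0137],"dp":[2.8,6.5,-19.2],"grip":40},{"turn":[-0.0705,0.0331,0.0137],"dp":[2.8,6.5,-19.2],"grip":40},{"turn":[-0.0705,0.0331,0.0137],"dp":[2.8,6.5,-19.2],"grip":40},{"turn":[-0.0705,0.0331,0.0137],"dp":[2.8,6.5,-19.2],"grip":40},{"turn":[-0.0705,0.0331,0.0137],"dp":[2.8,6.5,-19.2],"grip":40},{"turn":[-0.0705,0.0331,0.0137],"dp":[2.8,6.5,-19.2],"grip":40},{"turn":[-0.0705,0.0331,0.0137],"dp":[2.8,6.5,-19.2],"grip":40},{"turn":[-0.0705,0.0331,0.0137],"dp":[2.8,6.5,-19.2],"grip":40},{"turn":[-0.0705,0.0331,0.0137],"dp":[2.8,6.5,-19.2],"grip":40},{"turn":[0,0,0],"dp":[0,0,0],"grip":40},{"turn":[0,0,0],"dp":[0,0,0],"grip":40}])

```text
time_s: 10.08
eef_pos: [0.6306, -0.1162, 0.1107]
tcp_rot: [-0.298, 0.655, 0.634, -0.282]
ft_force: [-0.7, -0.3, -3.7]
grip_width: 0.0607
```

```bash
python3 - <<'E'
from h import *
state(); plan(tcpA(rack([8,-100,125]),176.5,-45),176.5,-45,n=3)
E
```

```text
t 10.08 pos [ 630.6 -116.2  110.7] w 60.7 F [-0.73 -0.27 -3.73] q [-0.43  0.21 -0.82 -0.14  0.26 -0.3 ]
[[ 0.036  0.663 -0.748]
 [ 0.999 -0.018  0.033]
 [ 0.008 -0.748 -0.663]]
n=3 turn [-0.02, 0.0041, 0.0077] dp [-1.0, 3.0, -6.0]
```

Emit:
play_rows(deltas=[{"turn":[-0.02,0.0041,0.0077],"dp":[-1,3,-6],"grip":40},{"turn":[-0.02,0.0041,0.0077],"dp":[-1,3,-6],"grip":40},{"turn":[-0.02,0.0041,0.0077],"dp":[-1,3,-6],"grip":40},{"turn":[0,0,0],"dp":[0,0,0],"grip":40},{"turn":[0,0,0],"dp":[0,0,0],"grip":40}])

```text
time_s: 10.5
eef_pos: [0.6461, -0.1205, 0.1115]
tcp_rot: [-0.283, 0.671, 0.632, -0.267]
ft_force: [0.7, 0.1, -4.0]
grip_width: 0.0607
```

```bash
python3 - <<'E'
from h import *
o=state(); p=o['eef_pos']*1000; M=R.from_quat(np.roll(o['tcp_rot'],-1)).as_matrix()
snap('scene','s8');snap('top','t8')
s=cv2.imread('pics/s8.png'); t=cv2.imread('pics/t8.png')
def draw(img,cam,x0,y0,k):
    big=cv2.convertScaleAbs(cv2.resize(img[y0:y0+75,x0:x0+110],None,fx=k,fy=k,interpolation=cv2.INTER_NEAREST),alpha=1.3)
    for hyp,col in (('A',(0,0,255)),('B',(255,0,255))):
        org=p-12.5*M[:,1] if hyp=='A' else p+[0,0,25]+12.5*M[:,1]
        lx,ly,lz=-M[:,2],M[:,0],-M[:,1]
        c=[org+a*60*lx+b*31*ly for a,b in((-1,-1),(1,-1),(1,1),(-1,1))]
        q=np.array([(w2px(cam,v/1000)+.5-[x0,y0])*k for v in c]).astype(int); cv2.polylines(big,[q],True,col,1)
    pts=lambda a,b:[tuple(((w2px(cam,rack(np.array(v,float))/1000)+.5-[x0,y0])*k).astype(int)) for v in(a,b)]
    cv2.line(big,*pts((-50,-175,26),(-50,175,26)),(0,255,255),1); cv2.line(big,*pts((30,-165,67),(30,165,67)),(0,255,0),1)
    return big
cv2.imwrite('pics/ov8.png',np.vstack([draw(s,'scene',240,170,4*1)if 0 else draw(s,'scene',235,165,7)[:,:],])) 
cv2.imwrite('pics/ov8.png',np.hstack([draw(s,'scene',235,175,7)[:, :400*1] if 0 else draw(s,'scene',235,175,7)]))
cv2.imwrite('pics/ov8t.png',draw(t,'top',310,120,7))
E
```

```text
t 10.5 pos [ 646.1 -120.5  111.5] w 60.7 F [ 0.74  0.13 -3.97] q [-0.42  0.23 -0.84 -0.24  0.25 -0.26]
[[ 0.06   0.696 -0.716]
 [ 0.998 -0.042  0.042]
 [-0.001 -0.717 -0.697]]
```

View pics/ov8.png

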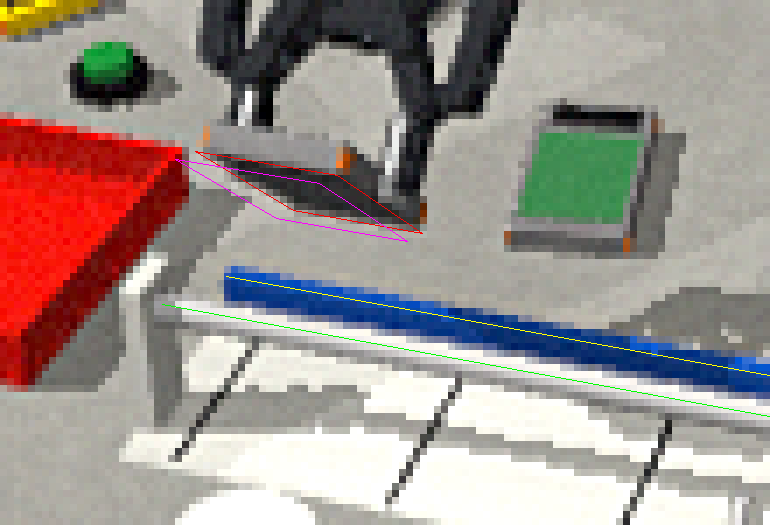

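```bash
python3 - <<'E'
from h import *
a=plan(tcpA(rack([9,-100,72]),176.5,-45),176.5,-45,n=4); plan(tcpA(rack([9,-100,56]),176.5,-45),176.5,-45,n=4,start=a)
E
```

```text
n=4 turn [-0.0032, 0.0003, 0.0001] dp [0.2, 9.5, 7.8]
n=4 turn [0.0, 0.0, 0.0] dp [0.0, 2.8, 2.8]
```

Emit:
play_rows(deltas=[{"turn":[-0.003,0,0],"dp":[0.2,9.5,7.8],"grip":40},{"turn":[-0.003,0,0],"dp":[0.2,9.5,7.8],"grip":40},{"turn":[-0.003,0,0],"dp":[0.2,9.5,7.8],"grip":40},{"turn":[-0.003,0,0],"dp":[0.2,9.5,7.8],"grip":40},{"turn":[0,0,0],"dp":[0,0,0],"grip":40},{"turn":[0,0,0],"dp":[0,0,0],"grip":40}])

```text
time_s: 11.1
eef_pos: [0.6504, -0.1213, 0.0625]
tcp_rot: [-0.279, 0.672, 0.633, -0.264]
ft_force: [0.9, -0.1, -3.2]
grip_width: 0.0606
```

```bash
python3 - <<'E'
from h import *
state(); plan(tcpA(rack([9,-100,56]),176.5,-45),176.5,-45,n=5)
E
```

```text
t 11.1 pos [ 650.4 -121.3   62.5] w 60.6 F [ 0.9  -0.06 -3.25] q [-0.42  0.34 -0.92 -0.43  0.25 -0.26]
[[ 0.059  0.703 -0.708]
 [ 0.998 -0.043  0.04 ]
 [-0.002 -0.709 -0.705]]
n=5 turn [-0.0007, 0.0006, -0.0] dp [0.2, 2.2, 2.1]
```

Emit:
play_rows(deltas=[{"turn":[0,0,0],"dp":[0.2,2.2,2.1],"grip":40},{"turn":[0,0,0],"dp":[0.2,2.2,2.1],"grip":40},{"turn":[0,0,0],"dp":[0.2,2.2,2.1],"grip":40},{"turn":[0,0,0],"dp":[0,0,0],"grip":40}])

```text
time_s: 11.43
eef_pos: [0.6513, -0.1213, 0.0551]
tcp_rot: [-0.278, 0.672, 0.633, -0.264]
ft_force: [0.4, 0.3, -2.9]
grip_width: 0.0607
```

Emit:
play_rows(deltas=[{"turn":[0,0,0],"dp":[0,1.5,1.5],"grip":40},{"turn":[0,0,0],"dp":[0,1.5,1.5],"grip":40},{"turn":[0,0,0],"dp":[0,0,0],"grip":40}])

```text
time_s: 11.68
eef_pos: [0.6517, -0.1214, 0.0513]
tcp_rot: [-0.277, 0.673, 0.633, -0.264]
ft_force: [-0.5, 0.6, -4.4]
grip_width: 0.0606
```

Emit:
play_rows(deltas=[{"turn":[0,0,0],"dp":[0,1.5,1.5],"grip":40},{"turn":[0,0,0],"dp":[0,1.5,1.5],"grip":40},{"turn":[0,0,0],"dp":[0,0,0],"grip":40}])

```text
time_s: 11.93
eef_pos: [0.6517, -0.1214, 0.0468]
tcp_rot: [-0.277, 0.673, 0.633, -0.264]
ft_force: [-0.3, -0.5, -3.3]
grip_width: 0.0605
```

Emit:
play_rows(deltas=[{"turn":[0,0,0],"dp":[0,1,1],"grip":40},{"turn":[0,0,0],"dp":[0,1,1],"grip":40},{"turn":[0,0,0],"dp":[0,0,0],"grip":40}])

```text
time_s: 12.18
eef_pos: [0.6521, -0.1214, 0.0451]
tcp_rot: [-0.276, 0.673, 0.634, -0.263]
ft_force: [-7.9, 0.1, 3.4]
grip_width: 0.0608
```

Emit:
play_rows(deltas=[{"turn":[0,0,0],"dp":[0,-0.3,2],"grip":40},{"turn":[0,0,0],"dp":[0,0,2],"grip":40},{"turn":[0,0,0],"dp":[0,0,1],"grip":40},{"turn":[0,0,0],"dp":[0,0,0],"grip":40}])

```text
time_s: 12.52
eef_pos: [0.6494, -0.1214, 0.043]
tcp_rot: [-0.275, 0.673, 0.634, -0.262]
ft_force: [-1.4, 1.5, -0.8]
grip_width: 0.0605
```

Emit:
play_rows(deltas=[{"turn":[0,0,0],"dp":[0,0,2],"grip":40},{"turn":[0,0,0],"dp":[0,0,1],"grip":40},{"turn":[0,0,0],"dp":[0,0,0],"grip":40}])

```text
time_s: 12.77
eef_pos: [0.6496, -0.1214, 0.0431]
tcp_rot: [-0.272, 0.674, 0.636, -0.261]
ft_force: [-2.1, -0.0, -0.5]
grip_width: 0.0606
```

Emit:
play_rows(deltas=[{"turn":[0,0,0],"dp":[0,0,0],"grip":76},{"turn":[0,0,0],"dp":[0,0,0],"grip":90},{"turn":[0,0,0],"dp":[0,0,0],"grip":90},{"turn":[0,0,0],"dp":[0,0,0],"grip":90},{"turn":[0,0,0],"dp":[0,-8,0],"grip":90},{"turn":[0,0,0],"dp":[0,-15,0],"grip":90},{"turn":[0,0,0],"dp":[0,-25,0],"grip":90},{"turn":[0,0,0],"dp":[0,-35,0],"grip":90},{"turn":[0,0,0],"dp":[0,-35,0],"grip":100}])

```text
time_s: 13.52
eef_pos: [0.5626, -0.1157, 0.1232]
tcp_rot: [-0.275, 0.672, 0.635, -0.263]
ft_force: [-0.5, -1.2, -0.2]
grip_width: 0.0849
```

```bash
python3 - <<'E'
from h import *
state()
s=eyes.capture('scene')[:,:,::-1]; t=eyes.capture('top')[:,:,::-1]
z=lambda im,x,y:cv2.resize(im[y:y+75,x:x+110],None,fx=5,fy=5,interpolation=cv2.INTER_CUBIC)
cv2.imwrite('pics/v9.png',cv2.convertScaleAbs(np.vstack([z(s,235,190)[:300],z(t,300,130)[:300]]),alpha=1.3))
for g in greens(t,60): print(g)
sgreens(s)
E
```

```text
t 13.52 pos [ 562.6 -115.7  123.2] w 84.9 F [-0.53 -1.22 -0.17] q [-0.51  0.09 -1.01 -0.26  0.31 -0.33]
[[ 0.055  0.709 -0.703]
 [ 0.998 -0.042  0.037]
 [-0.003 -0.704 -0.71 ]]
(array([432., 256.]), (389.5, -331.4), (25.1, 25.8), 62.2)
(array([329., 235.]), (441.3, -53.4), (78.1, 52.8), 6.1)
(array([279., 236.]), (441.6, 88.3), (52.9, 79.6), 86.8)
(array([184., 233.]), (445.8, 348.2), (78.3, 52.6), 17.5)
(array([356., 162.]), (649.5, -124.0), (55.4, 73.0), 84.9)
scene [452. 241.] (573.4, 391.2) (55.4, 64.7) 76.1
scene [436. 215.] (445.3, 346.1) (77.2, 51.6) 18.0
scene [357. 205.] (442.4, 86.3) (51.5, 79.1) 88.0
scene [317. 200.] (441.1, -54.7) (76.9, 51.4) 5.0
```

View pics/v9.png

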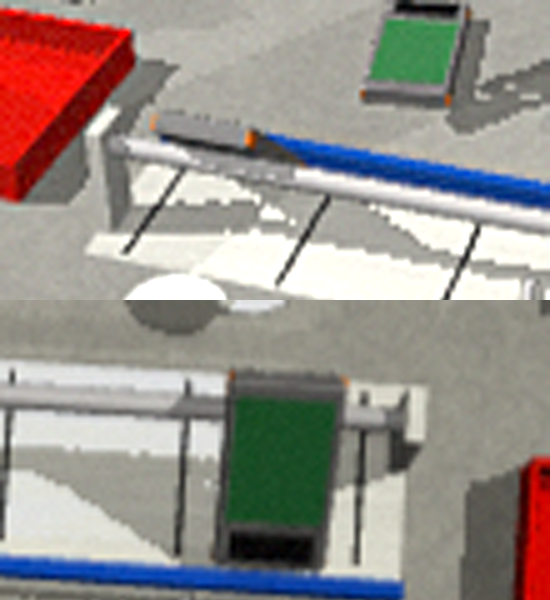

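```bash
python3 - <<'E'
from h import *
a=plan((429,-54.4,70),185.6); plan((429,-54.4,-13),185.6,start=a,n=6)
E
```

```text
n=8 turn [0.0991, -0.0179, -0.0083] dp [8.1, -0.9, 18.4]
n=6 turn [0.0, 0.0, 0.0] dp [0.0, 13.8, 0.0]
```

Emit:
play_rows(deltas=[{"turn":[0.0991,-0.018,-0.0083],"dp":[8.1,-0.9,18.4],"grip":100},{"turn":[0.0991,-0.018,-0.0083],"dp":[8.1,-0.9,18.4],"grip":100},{"turn":[0.0991,-0.018,-0.0083],"dp":[8.1,-0.9,18.4],"grip":100},{"turn":[0.0991,-0.018,-0.0083],"dp":[8.1,-0.9,18.4],"grip":100},{"turn":[0.0991,-0.018,-0.0083],"dp":[8.1,-0.9,18.4],"grip":100},{"turn":[0.0991,-0.018,-0.0083],"dp":[8.1,-0.9,18.4],"grip":100},{"turn":[0.0991,-0.018,-0.0083],"dp":[8.1,-0.9,18.4],"grip":100},{"turn":[0.0991,-0.018,-0.0083],"dp":[8.1,-0.9,18.4],"grip":100},{"turn":[0,0,0],"dp":[0,0,0],"grip":100},{"turn":[0,0,0],"dp":[0,0,0],"grip":100}])

```text
time_s: 14.45
eef_pos: [0.4229, -0.0537, 0.0729]
tcp_rot: [0.478, -0.469, -0.517, 0.533]
ft_force: [0.8, 0.3, -0.3]
grip_width: 0.0855
```

```bash
python3 - <<'E'
from h import *
state(); a=plan((429,-54.4,35),185.6,n=4)
E
```

```text
t 14.45 pos [422.9 -53.7  72.9] w 85.5 F [ 0.79  0.35 -0.32] q [-0.31  0.22 -0.55  0.82 -0.01 -0.41]
[[-0.104 -0.024 -0.994]
 [ 0.995 -0.008 -0.104]
 [-0.005 -1.     0.025]]
n=4 turn [-0.0062, 0.0015, -0.0013] dp [-0.3, 9.5, -1.6]
```

Emit:
play_rows(deltas=[{"turn":[-0.006,0.0015,-0.0013],"dp":[-0.3,9.5,-1.6],"grip":100},{"turn":[-0.006,0.0015,-0.0013],"dp":[-0.3,9.5,-1.6],"grip":100},{"turn":[-0.006,0.0015,-0.0013],"dp":[-0.3,9.5,-1.6],"grip":100},{"turn":[-0.006,0.0015,-0.0013],"dp":[-0.3,9.5,-1.6],"grip":100},{"turn":[0,0,0],"dp":[0,0,0],"grip":100},{"turn":[0,0,0],"dp":[0,0,0],"grip":100}])

```text
time_s: 14.95
eef_pos: [0.4333, -0.0561, 0.0328]
tcp_rot: [-0.47, 0.482, 0.528, -0.518]
ft_force: [0.8, -0.3, -0.5]
grip_width: 0.0858
```

```bash
python3 - <<'E'
from h import *
state(); a=plan((429,-54.4,-12.5),185.6,n=6)
E
```

```text
t 14.95 pos [433.3 -56.1  32.8] w 85.8 F [ 0.82 -0.33 -0.53] q [-0.32  0.26 -0.64  0.66  0.01 -0.41]
[[-0.093  0.022 -0.995]
 [ 0.996 -0.001 -0.093]
 [-0.003 -1.    -0.022]]
n=6 turn [0.0037, -0.0008, -0.0004] dp [0.4, 7.5, 0.8]
```

Emit:
play_rows(deltas=[{"turn":[0.0037,-0.0008,0],"dp":[0.4,7.5,0.8],"grip":100},{"turn":[0.0037,-0.0008,0],"dp":[0.4,7.5,0.8],"grip":100},{"turn":[0.0037,-0.0008,0],"dp":[0.4,7.5,0.8],"grip":100},{"turn":[0.0037,-0.0008,0],"dp":[0.4,7.5,0.8],"grip":90},{"turn":[0.0037,-0.0008,0],"dp":[0.4,7.5,0.8],"grip":85},{"turn":[0.0037,-0.0008,0],"dp":[0.4,7,0.8],"grip":85},{"turn":[0,0,0],"dp":[0,0,0],"grip":85},{"turn":[0,0,0],"dp":[0,0,0],"grip":85}])

```text
time_s: 15.62
eef_pos: [0.4293, -0.0545, -0.0156]
tcp_rot: [0.474, -0.477, -0.523, 0.524]
ft_force: [0.5, -0.3, 0.6]
grip_width: 0.0726
```

Emit:
play_rows(deltas=[{"turn":[0,0,0],"dp":[0,0,0],"grip":40},{"turn":[0,0,0],"dp":[0,0,0],"grip":40},{"turn":[0,0,0],"dp":[0,0,0],"grip":40},{"turn":[0,0,0],"dp":[0,0,0],"grip":40},{"turn":[0,0,0],"dp":[0,0,0],"grip":40}])

```text
time_s: 16.03
eef_pos: [0.4316, -0.0553, -0.0109]
tcp_rot: [-0.471, 0.478, 0.524, -0.524]
ft_force: [0.2, -0.1, -1.3]
grip_width: 0.0605
```

Emit:
play_rows(deltas=[{"turn":[0,0,0],"dp":[0,-10,0],"grip":40},{"turn":[0,0,0],"dp":[0,-20,0],"grip":40},{"turn":[0,0,0],"dp":[0,-30,0],"grip":40},{"turn":[0,0,0],"dp":[0,-30,0],"grip":40},{"turn":[0,0,0],"dp":[0,-20,0],"grip":40},{"turn":[0,0,0],"dp":[0,0,0],"grip":40},{"turn":[0,0,0],"dp":[0,0,0],"grip":40},{"turn":[0,0,0],"dp":[0,0,0],"grip":40}])

```text
time_s: 16.7
eef_pos: [0.4288, -0.0541, 0.1019]
tcp_rot: [0.473, -0.477, -0.524, 0.524]
ft_force: [0.0, -0.7, -1.8]
grip_width: 0.0606
```

Emit:
play_rows(deltas=[{"turn":[0,0,0],"dp":[0,0,0],"grip":40},{"turn":[0,0,0],"dp":[0,0,0],"grip":40}])

```text
time_s: 16.87
eef_pos: [0.4279, -0.0538, 0.1]
tcp_rot: [0.474, -0.476, -0.523, 0.525]
ft_force: [1.5, -0.3, -1.2]
grip_width: 0.0606
```

```bash
python3 - <<'E'
from h import *
s=eyes.capture('scene')[:,:,::-1]; sgreens(s)
F=[]
for i in range(6):
    eyes.capture('top'); F.append(round(env.get_obs()['ft_force'][2],2))
print(F)
state()
# tray slot: y=+50 (left) ; unit underside at floor z=5 -> TCP z = 5-12.5
t=tray([0,50,0]); print(t)
a=plan((t[0],t[1],100),176.7); plan((t[0],t[1],-4),176.7,n=8,start=a)
E
```

```text
scene [453. 242.] (574.8, 392.8) (54.2, 62.5) 80.6
scene [436. 215.] (445.4, 345.8) (76.5, 52.1) 17.0
scene [357. 205.] (440.9, 86.4) (51.5, 79.7) 87.9
scene [318. 171.] (239.0, -105.8) (94.5, 62.6) 4.2
[np.float64(-1.21), np.float64(-1.68), np.float64(-1.91), np.float64(-1.22), np.float64(-1.1), np.float64(-1.28)]
t 17.22 pos [428.4 -53.9 100.8] w 60.7 F [-0.06  0.51 -1.28] q [-0.31  0.18 -0.51  0.87 -0.   -0.41]
[[-0.098  0.002 -0.995]
 [ 0.995 -0.004 -0.098]
 [-0.004 -1.    -0.002]]
[ 556.87820135 -318.58290917    0.        ]
n=8 turn [0.0002, 0.0195, -0.0005] dp [-33.6, 0.2, -15.1]
n=8 turn [0.0, 0.0, 0.0] dp [0.0, 13.0, 0.0]
```

Emit:
play_rows(deltas=[{"turn":[0,0.0195,0],"dp":[-33.6,0,-15.1],"grip":40},{"turn":[0,0.0195,0],"dp":[-33.6,0,-15.1],"grip":40},{"turn":[0,0.0195,0],"dp":[-33.6,0,-15.1],"grip":40},{"turn":[0,0.0195,0],"dp":[-33.6,0,-15.1],"grip":40},{"turn":[0,0.0195,0],"dp":[-33.6,0,-15.1],"grip":40},{"turn":[0,0.0195,0],"dp":[-33.6,0,-15.1],"grip":40},{"turn":[0,0.0195,0],"dp":[-33.6,0,-15.1],"grip":40},{"turn":[0,0.0195,0],"dp":[-33.6,0,-15.1],"grip":40},{"turn":[0,0,0],"dp":[0,0,0],"grip":40},{"turn":[0,0,0],"dp":[0,0,0],"grip":40}])

```text
time_s: 18.05
eef_pos: [0.5606, -0.3315, 0.0995]
tcp_rot: [-0.514, 0.517, 0.484, -0.485]
ft_force: [0.5, 0.2, -1.3]
grip_width: 0.0608
```

```bash
python3 - <<'E'
from h import *
state(); t=tray([0,50,0]); plan((t[0],t[1],35),176.7,n=5)
E
```

```text
t 18.05 pos [ 560.6 -331.5   99.5] w 60.8 F [ 0.5   0.16 -1.35] q [-0.66  0.53  0.04  1.08 -0.   -0.6 ]
[[ 0.062  0.001 -0.998]
 [ 0.998 -0.003  0.062]
 [-0.003 -1.    -0.002]]
n=5 turn [0.0003, -0.001, -0.0006] dp [2.6, 12.9, 0.9]
```

Emit:
play_rows(deltas=[{"turn":[0,-0.001,0],"dp":[2.6,12.9,0.9],"grip":40},{"turn":[0,-0.001,0],"dp":[2.6,12.9,0.9],"grip":40},{"turn":[0,-0.001,0],"dp":[2.6,12.9,0.9],"grip":40},{"turn":[0,-0.001,0],"dp":[2.6,12.9,0.9],"grip":40},{"turn":[0,-0.001,0],"dp":[2.6,12.9,0.9],"grip":40},{"turn":[0,0,0],"dp":[0,0,0],"grip":40},{"turn":[0,0,0],"dp":[0,0,0],"grip":40}])

```text
time_s: 18.63
eef_pos: [0.5556, -0.3148, 0.0325]
tcp_rot: [-0.513, 0.514, 0.486, -0.487]
ft_force: [-0.5, -0.5, -0.8]
grip_width: 0.0608
```

```bash
python3 - <<'E'
from h import *
state(); t=tray([0,50,0]); plan((t[0],t[1],-3),176.7,n=4)
E
```

```text
t 18.63 pos [ 555.6 -314.8   32.5] w 60.8 F [-0.53 -0.52 -0.77] q [-0.64  0.56 -0.1   0.91 -0.   -0.59]
[[ 0.055  0.001 -0.998]
 [ 0.998 -0.003  0.055]
 [-0.003 -1.    -0.001]]
n=4 turn [0.0002, 0.0006, -0.0006] dp [-0.9, 8.9, -0.4]
```

Emit:
play_rows(deltas=[{"turn":[0,0,0],"dp":[-0.9,8.9,-0.4],"grip":40},{"turn":[0,0,0],"dp":[-0.9,8.9,-0.4],"grip":40},{"turn":[0,0,0],"dp":[-0.9,8.9,-0.4],"grip":40},{"turn":[0,0,0],"dp":[-0.9,6.9,-0.4],"grip":40},{"turn":[0,0,0],"dp":[0,0,0],"grip":40},{"turn":[0,0,0],"dp":[0,0,0],"grip":40}])

```text
time_s: 19.13
eef_pos: [0.558, -0.3191, -0.0023]
tcp_rot: [-0.512, 0.515, 0.486, -0.487]
ft_force: [0.1, 0.8, -0.8]
grip_width: 0.0607
```

Emit:
play_rows(deltas=[{"turn":[0,0,0],"dp":[0,1,0],"grip":40},{"turn":[0,0,0],"dp":[0,1,0],"grip":40},{"turn":[0,0,0],"dp":[0,0,0],"grip":40}])

```text
time_s: 19.38
eef_pos: [0.5582, -0.3194, -0.0043]
tcp_rot: [-0.512, 0.515, 0.486, -0.486]
ft_force: [0.3, -0.3, -1.3]
grip_width: 0.0607
```

Emit:
play_rows(deltas=[{"turn":[0,0,0],"dp":[0,1,0],"grip":40},{"turn":[0,0,0],"dp":[0,1,0],"grip":40},{"turn":[0,0,0],"dp":[0,0,0],"grip":40}])

```text
time_s: 19.63
eef_pos: [0.5585, -0.3197, -0.0058]
tcp_rot: [-0.511, 0.516, 0.486, -0.486]
ft_force: [1.4, 0.4, -1.2]
grip_width: 0.0607
```

Emit:
play_rows(deltas=[{"turn":[0,0,0],"dp":[0,1,0],"grip":40},{"turn":[0,0,0],"dp":[0,0.5,0],"grip":40},{"turn":[0,0,0],"dp":[0,0,0],"grip":40}])

```text
time_s: 19.88
eef_pos: [0.5586, -0.3197, -0.0073]
tcp_rot: [-0.511, 0.516, 0.486, -0.486]
ft_force: [-1.0, -0.4, -1.6]
grip_width: 0.0608
```

Emit:
play_rows(deltas=[{"turn":[0,0,0],"dp":[0,1,0],"grip":40},{"turn":[0,0,0],"dp":[0,0.6,0],"grip":40},{"turn":[0,0,0],"dp":[0,0,0],"grip":40}])

```text
time_s: 20.13
eef_pos: [0.5587, -0.3197, -0.0072]
tcp_rot: [-0.511, 0.516, 0.486, -0.486]
ft_force: [-0.3, -0.2, -1.8]
grip_width: 0.0607
```

Emit:
play_rows(deltas=[{"turn":[0,0,0],"dp":[0,0,0],"grip":80},{"turn":[0,0,0],"dp":[0,0,0],"grip":82},{"turn":[0,0,0],"dp":[0,0,0],"grip":82},{"turn":[0,0,0],"dp":[0,-10,0],"grip":82},{"turn":[0,0,0],"dp":[0,-20,0],"grip":82},{"turn":[0,0,0],"dp":[0,-30,0],"grip":82},{"turn":[0,0,0],"dp":[0,-30,0],"grip":90},{"turn":[0,0,0],"dp":[0,-15,0],"grip":100}])

```text
time_s: 20.8
eef_pos: [0.5563, -0.3177, 0.1003]
tcp_rot: [-0.513, 0.514, 0.486, -0.487]
ft_force: [-0.2, -0.5, -0.3]
grip_width: 0.0849
```

```bash
python3 - <<'E'
from h import *
state()
s=eyes.capture('scene')[:,:,::-1]; t=eyes.capture('top')[:,:,::-1]; cv2.imwrite('pics/t10.png',t)
for g in greens(t,60): print(g)
sgreens(s,z=.021)
c=[429.5,88.8]
a=plan((429.5,88.8,100),177.2)
E
```

```text
t 20.8 pos [ 556.3 -317.7  100.3] w 84.9 F [-0.19 -0.52 -0.32] q [-0.65  0.52  0.01  1.07 -0.   -0.59]
[[ 0.054 -0.    -0.999]
 [ 0.999 -0.002  0.054]
 [-0.002 -1.     0.   ]]
(array([184., 233.]), (445.7, 348.0), (78.5, 53.0), 17.5)
(array([356., 162.]), (649.6, -124.1), (55.5, 72.5), 85.3)
scene [453. 242.] (581.3, 391.7) (53.8, 62.1) 80.6
scene [436. 215.] (452.7, 345.3) (76.7, 51.3) 18.0
scene [232. 209.] (571.0, -319.4) (51.0, 78.2) 84.6
scene [357. 205.] (449.4, 87.3) (51.1, 79.4) 88.0
n=12 turn [0.0001, -0.0005, -0.0002] dp [33.3, -0.0, 12.4]
```

Emit:
play_rows(deltas=[{"turn":[0,0,0],"dp":[33.3,0,12.4],"grip":100},{"turn":[0,0,0],"dp":[33.3,0,12.4],"grip":100},{"turn":[0,0,0],"dp":[33.3,0,12.4],"grip":100},{"turn":[0,0,0],"dp":[33.3,0,12.4],"grip":100},{"turn":[0,0,0],"dp":[33.3,0,12.4],"grip":100},{"turn":[0,0,0],"dp":[33.3,0,12.4],"grip":100},{"turn":[0,0,0],"dp":[33.3,0,12.4],"grip":100},{"turn":[0,0,0],"dp":[33.3,0,12.4],"grip":100},{"turn":[0,0,0],"dp":[33.3,0,12.4],"grip":100},{"turn":[0,0,0],"dp":[33.3,0,12.4],"grip":100},{"turn":[0,0,0],"dp":[33.3,0,12.4],"grip":100},{"turn":[0,0,0],"dp":[33.3,0,12.4],"grip":100}])

```text
time_s: 21.9
eef_pos: [0.4235, 0.0995, 0.0957]
tcp_rot: [-0.514, 0.517, 0.483, -0.484]
ft_force: [-0.2, 0.8, 0.4]
grip_width: 0.0857
```

```bash
python3 - <<'E'
from h import *
state(); sgreens(eyes.capture('scene')[:,:,::-1])
a=plan((429.5,88.8,30),177.2,n=6)
E
```

```text
t 21.9 pos [423.5  99.5  95.7] w 85.7 F [-0.15  0.79  0.42] q [ 0.05  0.2  -0.51  0.86 -0.    0.11]
[[ 0.064  0.001 -0.998]
 [ 0.998 -0.005  0.064]
 [-0.004 -1.    -0.002]]
scene [452. 241.] (573.4, 391.2) (55.4, 64.7) 76.1
scene [436. 215.] (445.4, 345.8) (76.5, 52.1) 17.0
scene [232. 209.] (564.6, -324.0) (50.9, 77.8) 86.5
scene [357. 205.] (441.8, 86.3) (51.5, 77.9) 88.0
n=6 turn [-0.0001, -0.0021, -0.0005] dp [-2.5, 10.9, -1.6]
```

Emit:
play_rows(deltas=[{"turn":[0,-0.002,0],"dp":[-2.5,10.9,-1.6],"grip":100},{"turn":[0,-0.002,0],"dp":[-2.5,10.9,-1.6],"grip":100},{"turn":[0,-0.002,0],"dp":[-2.5,10.9,-1.6],"grip":100},{"turn":[0,-0.002,0],"dp":[-2.5,10.9,-1.6],"grip":100},{"turn":[0,-0.002,0],"dp":[-2.5,10.9,-1.6],"grip":100},{"turn":[0,-0.002,0],"dp":[-2.5,10.9,-1.6],"grip":100},{"turn":[0,0,0],"dp":[0,0,0],"grip":100},{"turn":[0,0,0],"dp":[0,0,0],"grip":100}])

```text
time_s: 22.62
eef_pos: [0.4264, 0.0928, 0.0274]
tcp_rot: [-0.509, 0.51, 0.489, -0.491]
ft_force: [-0.6, -0.8, -0.1]
grip_width: 0.0851
```

```bash
python3 - <<'E'
from h import *
state(); a=plan((429.5,87.8,-12.5),177.2,n=6)
E
```

```text
t 22.62 pos [426.4  92.8  27.4] w 85.1 F [-0.56 -0.83 -0.11] q [ 0.03  0.28 -0.62  0.67 -0.    0.07]
[[ 0.039 -0.002 -0.999]
 [ 0.999 -0.002  0.039]
 [-0.002 -1.     0.002]]
n=6 turn [-0.0003, 0.0017, -0.0004] dp [-0.8, 6.6, -0.6]
```

Emit:
play_rows(deltas=[{"turn":[0,0.0017,0],"dp":[-0.9,6.6,-0.6],"grip":100},{"turn":[0,0.0017,0],"dp":[-0.9,6.6,-0.6],"grip":100},{"turn":[0,0.0017,0],"dp":[-0.9,6.6,-0.6],"grip":100},{"turn":[0,0.0017,0],"dp":[-0.9,6.6,-0.6],"grip":100},{"turn":[0,0.0017,0],"dp":[-0.9,6.6,-0.6],"grip":90},{"turn":[0,0.0017,0],"dp":[-0.9,6.6,-0.6],"grip":85},{"turn":[0,0,0],"dp":[0,0,0],"grip":85},{"turn":[0,0,0],"dp":[0,0,0],"grip":85}])

```text
time_s: 23.28
eef_pos: [0.4304, 0.0869, -0.0152]
tcp_rot: [-0.512, 0.513, 0.487, -0.488]
ft_force: [-0.9, -0.7, 0.3]
grip_width: 0.0724
```

Emit:
play_rows(deltas=[{"turn":[0,0,0],"dp":[0,0,0],"grip":40},{"turn":[0,0,0],"dp":[0,0,0],"grip":40},{"turn":[0,0,0],"dp":[0,0,0],"grip":40},{"turn":[0,0,0],"dp":[0,0,0],"grip":40},{"turn":[0,0,0],"dp":[0,0,0],"grip":40}])

```text
time_s: 23.7
eef_pos: [0.4355, 0.0875, -0.0111]
tcp_rot: [-0.51, 0.515, 0.49, -0.485]
ft_force: [0.6, -0.5, -1.7]
grip_width: 0.061
```

Emit:
play_rows(deltas=[{"turn":[0,0,0],"dp":[0,-10,0],"grip":40},{"turn":[0,0,0],"dp":[0,-20,0],"grip":40},{"turn":[0,0,0],"dp":[0,-30,0],"grip":40},{"turn":[0,0,0],"dp":[0,-30,0],"grip":40},{"turn":[0,0,0],"dp":[0,-20,0],"grip":40},{"turn":[0,0,0],"dp":[0,0,0],"grip":40},{"turn":[0,0,0],"dp":[0,0,0],"grip":40},{"turn":[0,0,0],"dp":[0,0,0],"grip":40}])

```text
time_s: 24.37
eef_pos: [0.4312, 0.0875, 0.1014]
tcp_rot: [-0.511, 0.513, 0.488, -0.487]
ft_force: [-0.7, -0.8, -1.6]
grip_width: 0.0608
```

```bash
python3 - <<'E'
from h import *
F=[]
for i in range(5):
    eyes.capture('top'); F.append(round(float(env.get_obs()['ft_force'][2]),2))
print(F); state(); sgreens(eyes.capture('scene')[:,:,::-1])
print('rack'); plan(tcpA(rack([9,5,125]),176.5,-45),176.5,-45,n=9)
print('tray'); t=tray([0,-50,0]); plan((t[0],t[1],100),176.7)
E
```

```text
[-0.48, -1.21, -0.54, -1.48, -0.69]
t 24.62 pos [430.8  87.5 101. ] w 60.7 F [-0.31 -0.73 -0.69] q [ 0.02  0.2  -0.49  0.88 -0.    0.07]
[[ 0.05   0.001 -0.999]
 [ 0.999 -0.001  0.05 ]
 [-0.001 -1.    -0.001]]
scene [452. 241.] (573.4, 391.2) (55.4, 64.7) 76.1
scene [436. 215.] (445.3, 346.1) (77.2, 51.6) 18.0
scene [231. 209.] (565.0, -324.4) (51.5, 78.8) 86.5
scene [359. 176.] (237.5, 60.0) (60.9, 93.8) 89.0
rack
n=9 turn [-0.0871, 0.0012, 0.0004] dp [-10.0, 7.4, -25.4]
tray
n=14 turn [0.0001, 0.0006, -0.0001] dp [-35.6, 0.1, -10.5]
```

Emit:
play_rows(deltas=[{"turn":[0,0,0],"dp":[-35.6,0,-10.5],"grip":40},{"turn":[0,0,0],"dp":[-35.6,0,-10.5],"grip":40},{"turn":[0,0,0],"dp":[-35.6,0,-10.5],"grip":40},{"turn":[0,0,0],"dp":[-35.6,0,-10.5],"grip":40},{"turn":[0,0,0],"dp":[-35.6,0,-10.5],"grip":40},{"turn":[0,0,0],"dp":[-35.6,0,-10.5],"grip":40},{"turn":[0,0,0],"dp":[-35.6,0,-10.5],"grip":40},{"turn":[0,0,0],"dp":[-35.6,0,-10.5],"grip":40},{"turn":[0,0,0],"dp":[-35.6,0,-10.5],"grip":40},{"turn":[0,0,0],"dp":[-35.6,0,-10.5],"grip":40},{"turn":[0,0,0],"dp":[-35.6,0,-10.5],"grip":40},{"turn":[0,0,0],"dp":[-35.6,0,-10.5],"grip":40}])

```text
time_s: 25.67
eef_pos: [0.5373, -0.3585, 0.0952]
tcp_rot: [0.512, -0.507, -0.49, 0.49]
ft_force: [1.5, -0.2, -0.8]
grip_width: 0.0604
```

```bash
python3 - <<'E'
from h import *
state(); t=tray([0,-50,0]); plan((t[0],t[1],90),176.7,n=4)
E
```

```text
t 25.67 pos [ 537.3 -358.5   95.2] w 60.4 F [ 1.47 -0.16 -0.82] q [-0.71  0.53  0.03  1.08 -0.   -0.68]
[[ 0.039 -0.005 -0.999]
 [ 0.999  0.004  0.039]
 [ 0.004 -1.     0.005]]
n=4 turn [-0.0013, 0.0046, 0.001] dp [-14.8, 1.2, -4.2]
```

Emit:
play_rows(deltas=[{"turn":[-0.001,0.0046,0.001],"dp":[-14.8,1,-4.2],"grip":40},{"turn":[-0.001,0.0046,0.001],"dp":[-14.8,1,-4.2],"grip":40},{"turn":[-0.001,0.0046,0.001],"dp":[-14.8,1,-4.2],"grip":40},{"turn":[-0.001,0.0046,0.001],"dp":[-14.8,1,-4.2],"grip":40},{"turn":[0,0,0],"dp":[0,0,0],"grip":40},{"turn":[0,0,0],"dp":[0,0,0],"grip":40}])

```text
time_s: 26.17
eef_pos: [0.5508, -0.4297, 0.0843]
tcp_rot: [0.518, -0.514, -0.483, 0.484]
ft_force: [-0.5, 0.7, -0.6]
grip_width: 0.0607
```

```bash
python3 - <<'E'
from h import *
state(); t=tray([0,-50,0]); plan((t[0],t[1],28),176.7,n=5)
E
```

```text
t 26.17 pos [ 550.8 -429.7   84.3] w 60.7 F [-0.5   0.74 -0.58] q [-0.78  0.63  0.18  1.13 -0.   -0.71]
[[ 0.065 -0.005 -0.998]
 [ 0.998  0.002  0.065]
 [ 0.002 -1.     0.005]]
n=5 turn [-0.001, -0.0015, 0.0004] dp [2.2, 11.3, 0.1]
```

Emit:
play_rows(deltas=[{"turn":[-0.001,-0.0015,0],"dp":[2.2,11.3,0.1],"grip":40},{"turn":[-0.001,-0.0015,0],"dp":[2.2,11.3,0.1],"grip":40},{"turn":[-0.001,-0.0015,0],"dp":[2.2,11.3,0.1],"grip":40},{"turn":[-0.001,-0.0015,0],"dp":[2.2,11.3,0.1],"grip":40},{"turn":[-0.001,-0.0015,0],"dp":[2.2,11.3,0.1],"grip":40},{"turn":[0,0,0],"dp":[0,0,0],"grip":40},{"turn":[0,0,0],"dp":[0,0,0],"grip":40}])

```text
time_s: 26.75
eef_pos: [0.5499, -0.4133, 0.0244]
tcp_rot: [0.515, -0.512, -0.487, 0.485]
ft_force: [-0.3, 0.6, 0.0]
grip_width: 0.0605
```

```bash
python3 - <<'E'
from h import *
state(); t=tray([0,-50,0]); plan((t[0],t[1],-4),176.7,n=5)
E
```

```text
t 26.75 pos [ 549.9 -413.3   24.4] w 60.5 F [-0.32  0.65  0.03] q [-0.76  0.65  0.05  0.98  0.   -0.71]
[[ 0.055 -0.002 -0.998]
 [ 0.998  0.005  0.055]
 [ 0.005 -1.     0.002]]
n=5 turn [-0.0005, 0.0006, 0.0009] dp [-1.0, 5.7, -0.3]
```

Emit:
play_rows(deltas=[{"turn":[0,0,0],"dp":[-1,5.7,-0.3],"grip":40},{"turn":[0,0,0],"dp":[-1,5.7,-0.3],"grip":40},{"turn":[0,0,0],"dp":[-1,5.7,-0.3],"grip":40},{"turn":[0,0,0],"dp":[-1,5.7,-0.3],"grip":40},{"turn":[0,0,0],"dp":[-1,4,-0.3],"grip":40},{"turn":[0,0,0],"dp":[0,0,0],"grip":40},{"turn":[0,0,0],"dp":[0,1,0],"grip":40},{"turn":[0,0,0],"dp":[0,1,0],"grip":40},{"turn":[0,0,0],"dp":[0,0,0],"grip":40}])

```text
time_s: 27.5
eef_pos: [0.5518, -0.4192, -0.0054]
tcp_rot: [0.515, -0.512, -0.487, 0.486]
ft_force: [-0.3, -0.5, -1.5]
grip_width: 0.0607
```

Emit:
play_rows(deltas=[{"turn":[0,0,0],"dp":[0,1,0],"grip":40},{"turn":[0,0,0],"dp":[0,0.5,0],"grip":40},{"turn":[0,0,0],"dp":[0,0,0],"grip":40}])

```text
time_s: 27.75
eef_pos: [0.552, -0.4194, -0.0066]
tcp_rot: [0.514, -0.513, -0.487, 0.486]
ft_force: [1.0, -0.8, -0.0]
grip_width: 0.0604
```

Release, retreat, head to the last unit.

Emit:
play_rows(deltas=[{"turn":[0,0,0],"dp":[0,0,0],"grip":80},{"turn":[0,0,0],"dp":[0,0,0],"grip":82},{"turn":[0,0,0],"dp":[0,0,0],"grip":82},{"turn":[0,0,0],"dp":[0,-10,0],"grip":82},{"turn":[0,0,0],"dp":[0,-20,0],"grip":82},{"turn":[0,0,0],"dp":[0,-30,0],"grip":82},{"turn":[0,0,0],"dp":[0,-30,0],"grip":90},{"turn":[0,0,0],"dp":[0,-15,0],"grip":100}])

```text
time_s: 28.42
eef_pos: [0.5504, -0.4181, 0.1018]
tcp_rot: [0.516, -0.511, -0.487, 0.486]
ft_force: [0.7, -0.2, 0.3]
grip_width: 0.0853
```

```bash
python3 - <<'E'
from h import *
state()
t=eyes.capture('top')[:,:,::-1]; s=eyes.capture('scene')[:,:,::-1]
for g in greens(t,60): print(g)
sgreens(s)
a=plan((434,345,90),197.2,n=24)
E
```

```text
t 28.42 pos [ 550.4 -418.1  101.8] w 85.3 F [ 0.73 -0.17  0.34] q [-0.77  0.61  0.19  1.16  0.   -0.71]
[[ 0.055 -0.004 -0.999]
 [ 0.998  0.007  0.055]
 [ 0.007 -1.     0.005]]
(array([184., 233.]), (445.7, 348.4), (78.3, 52.1), 17.5)
(array([461., 199.]), (543.5, -420.1), (39.1, 51.1), 0.4)
(array([427., 190.]), (570.9, -320.2), (52.6, 78.9), 88.4)
(array([356., 162.]), (649.6, -124.0), (55.4, 72.7), 84.9)
scene [453. 242.] (575.0, 392.9) (54.9, 62.0) 81.5
scene [436. 215.] (445.4, 345.8) (76.5, 52.1) 17.0
scene [231. 209.] (564.6, -324.3) (51.5, 77.8) 86.5
scene [206. 204.] (555.5, -424.3) (49.5, 78.3) 89.1
n=24 turn [-0.0001, -0.0148, 0.0002] dp [32.3, 0.6, 1.2]
```

Emit:
play_rows(deltas=[{"turn":[0,-0.0148,0],"dp":[32.3,0.6,1.2],"grip":100},{"turn":[0,-0.0148,0],"dp":[32.3,0.6,1.2],"grip":100},{"turn":[0,-0.0148,0],"dp":[32.3,0.6,1.2],"grip":100},{"turn":[0,-0.0148,0],"dp":[32.3,0.6,1.2],"grip":100},{"turn":[0,-0.0148,0],"dp":[32.3,0.6,1.2],"grip":100},{"turn":[0,-0.0148,0],"dp":[32.3,0.6,1.2],"grip":100},{"turn":[0,-0.0148,0],"dp":[32.3,0.6,1.2],"grip":100},{"turn":[0,-0.0148,0],"dp":[32.3,0.6,1.2],"grip":100},{"turn":[0,-0.0148,0],"dp":[32.3,0.6,1.2],"grip":100},{"turn":[0,-0.0148,0],"dp":[32.3,0.6,1.2],"grip":100},{"turn":[0,-0.0148,0],"dp":[32.3,0.6,1.2],"grip":100},{"turn":[0,-0.0148,0],"dp":[32.3,0.6,1.2],"grip":100}])

```text
time_s: 29.52
eef_pos: [0.5219, -0.0214, 0.0946]
tcp_rot: [-0.47, 0.467, 0.53, -0.529]
ft_force: [0.1, 0.6, -0.0]
grip_width: 0.0856
```

```bash
python3 - <<'E'
from h import *
state(); a=plan((434,345,90),197.2,n=10)
sgreens(eyes.capture('scene')[:,:,::-1])
E
```

```text
t 29.52 pos [521.9 -21.4  94.6] w 85.6 F [ 0.06  0.6  -0.04] q [-0.2   0.34 -0.31  0.93  0.   -0.32]
[[-0.122 -0.003 -0.993]
 [ 0.993  0.004 -0.122]
 [ 0.004 -1.     0.002]]
n=10 turn [-0.0002, -0.0178, 0.0004] dp [37.7, 0.5, 1.3]
scene [453. 242.] (574.8, 392.8) (54.2, 62.5) 80.6
scene [436. 215.] (445.4, 346.2) (77.5, 51.6) 18.0
scene [232. 209.] (564.7, -323.6) (51.6, 77.4) 87.3
scene [206. 204.] (555.5, -423.7) (49.5, 78.4) 88.1
```

Emit:
play_rows(deltas=[{"turn":[0,-0.0178,0],"dp":[37.7,0.5,1.3],"grip":100},{"turn":[0,-0.0178,0],"dp":[37.7,0.5,1.3],"grip":100},{"turn":[0,-0.0178,0],"dp":[37.7,0.5,1.3],"grip":100},{"turn":[0,-0.0178,0],"dp":[37.7,0.5,1.3],"grip":100},{"turn":[0,-0.0178,0],"dp":[37.7,0.5,1.3],"grip":100},{"turn":[0,-0.0178,0],"dp":[37.7,0.5,1.3],"grip":100},{"turn":[0,-0.0178,0],"dp":[37.7,0.5,1.3],"grip":100},{"turn":[0,-0.0178,0],"dp":[37.7,0.5,1.3],"grip":100},{"turn":[0,-0.0178,0],"dp":[37.7,0.5,1.3],"grip":100},{"turn":[0,-0.01,0],"dp":[28,0.5,1.3],"grip":100},{"turn":[0,0,0],"dp":[0,0,0],"grip":100},{"turn":[0,0,0],"dp":[0,0,0],"grip":100}])

```text
time_s: 30.57
eef_pos: [0.4241, 0.3553, 0.0907]
tcp_rot: [-0.42, 0.415, 0.571, -0.57]
ft_force: [-0.9, -0.1, -0.7]
grip_width: 0.0854
```

```bash
python3 - <<'E'
from h import *
state(); a=plan((434,345,25),197.2,n=6)
E
```

```text
t 30.57 pos [424.1 355.3  90.7] w 85.4 F [-0.92 -0.05 -0.66] q [ 0.55  0.38 -0.24  0.95  0.01  0.24]
[[-0.303 -0.004 -0.953]
 [ 0.953  0.005 -0.303]
 [ 0.006 -1.     0.003]]
n=6 turn [-0.0004, 0.0012, 0.0011] dp [-2.2, 10.9, -1.1]
```

Emit:
play_rows(deltas=[{"turn":[0,0.0012,0.001],"dp":[-2.2,10.9,-1.1],"grip":100},{"turn":[0,0.0012,0.001],"dp":[-2.2,10.9,-1.1],"grip":100},{"turn":[0,0.0012,0.001],"dp":[-2.2,10.9,-1.1],"grip":100},{"turn":[0,0.0012,0.001],"dp":[-2.2,10.9,-1.1],"grip":100},{"turn":[0,0.0012,0.001],"dp":[-2.2,10.9,-1.1],"grip":100},{"turn":[0,0.0012,0.001],"dp":[-2.2,10.9,-1.1],"grip":100},{"turn":[0,0,0],"dp":[0,0,0],"grip":100},{"turn":[0,0,0],"dp":[0,0,0],"grip":100}])

```text
time_s: 31.23
eef_pos: [0.4361, 0.3382, 0.0228]
tcp_rot: [0.422, -0.421, -0.567, 0.569]
ft_force: [-1.3, 0.1, 1.3]
grip_width: 0.0852
```

```bash
python3 - <<'E'
from h import *
state(); a=plan((434,344.5,-12.5),197.2,n=6); sgreens(eyes.capture('scene')[:,:,::-1])
E
```

```text
t 31.23 pos [436.1 338.2  22.8] w 85.2 F [-1.34  0.1   1.29] q [ 0.51  0.45 -0.35  0.78 -0.    0.22]
[[-0.29  -0.003 -0.957]
 [ 0.957 -0.002 -0.29 ]
 [-0.001 -1.     0.003]]
n=6 turn [-0.0006, -0.0011, -0.0002] dp [1.1, 5.9, 0.0]
scene [453. 242.] (575.1, 392.8) (54.9, 62.3) 81.5
scene [436. 215.] (445.3, 346.1) (77.2, 51.6) 18.0
scene [232. 209.] (564.3, -324.0) (50.9, 77.2) 86.5
scene [206. 204.] (555.5, -423.2) (50.5, 78.4) 88.1
```

Emit:
play_rows(deltas=[{"turn":[0,-0.0011,0],"dp":[1.1,5.9,0],"grip":100},{"turn":[0,-0.0011,0],"dp":[1.1,5.9,0],"grip":100},{"turn":[0,-0.0011,0],"dp":[1.1,5.9,0],"grip":100},{"turn":[0,-0.0011,0],"dp":[1.1,5.9,0],"grip":100},{"turn":[0,-0.0011,0],"dp":[1.1,5.9,0],"grip":90},{"turn":[0,-0.0011,0],"dp":[1,5,0],"grip":85},{"turn":[0,0,0],"dp":[0,0,0],"grip":85},{"turn":[0,0,0],"dp":[0,0,0],"grip":85}])

```text
time_s: 31.95
eef_pos: [0.4345, 0.3453, -0.0136]
tcp_rot: [0.419, -0.419, -0.569, 0.57]
ft_force: [0.4, 0.8, 0.2]
grip_width: 0.0723
```

Emit:
play_rows(deltas=[{"turn":[0,0,0],"dp":[0,0,0],"grip":40},{"turn":[0,0,0],"dp":[0,0,0],"grip":40},{"turn":[0,0,0],"dp":[0,0,0],"grip":40},{"turn":[0,0,0],"dp":[0,0,0],"grip":40},{"turn":[0,0,0],"dp":[0,0,0],"grip":40}])

```text
time_s: 32.37
eef_pos: [0.4352, 0.3456, -0.0124]
tcp_rot: [0.419, -0.42, -0.569, 0.569]
ft_force: [0.3, 0.5, -4.6]
grip_width: 0.0608
```

Emit:
play_rows(deltas=[{"turn":[0,0,0],"dp":[0,-10,0],"grip":40},{"turn":[0,0,0],"dp":[0,-20,0],"grip":40},{"turn":[0,0,0],"dp":[0,-30,0],"grip":40},{"turn":[0,0,0],"dp":[0,-30,0],"grip":40},{"turn":[0,0,0],"dp":[0,-20,0],"grip":40},{"turn":[0,0,0],"dp":[0,0,0],"grip":40},{"turn":[0,0,0],"dp":[0,0,0],"grip":40},{"turn":[0,0,0],"dp":[0,0,0],"grip":40}])

```text
time_s: 33.03
eef_pos: [0.4329, 0.3442, 0.104]
tcp_rot: [0.42, -0.419, -0.568, 0.571]
ft_force: [0.6, 0.2, -3.3]
grip_width: 0.0604
```

```bash
python3 - <<'E'
from h import *
F=[]
for i in range(5):
    eyes.capture('top'); F.append(round(float(env.get_obs()['ft_force'][2]),2))
print(F); state(); sgreens(eyes.capture('scene')[:,:,::-1])
a=plan((433,200,115),185,n=5); plan(tcpA(rack([9,5,125]),176.5,-45),176.5,-45,n=10,start=a)
E
```

```text
[-4.04, -4.03, -4.51, -3.76, -3.94]
t 33.28 pos [432.5 343.9 103.1] w 60.7 F [-0.34 -0.38 -3.94] q [ 0.52  0.38 -0.22  0.98 -0.    0.22]
[[-0.297 -0.005 -0.955]
 [ 0.955 -0.004 -0.297]
 [-0.002 -1.     0.006]]
scene [452. 241.] (573.4, 391.2) (55.4, 64.7) 76.1
scene [231. 209.] (563.9, -323.9) (51.3, 77.3) 85.5
scene [206. 204.] (555.5, -423.7) (49.5, 78.4) 88.1
scene [443. 185.] (235.8, 369.9) (94.0, 61.1) 16.7
n=5 turn [-0.0011, 0.0428, -0.0006] dp [-28.2, -2.3, 6.1]
n=10 turn [-0.0784, 0.0141, 0.0058] dp [-22.0, 7.9, -21.1]
```

Emit:
play_rows(deltas=[{"turn":[0,0.0428,0],"dp":[-28.2,-2.5,6.1],"grip":40},{"turn":[0,0.0428,0],"dp":[-28.2,-2.5,6.1],"grip":40},{"turn":[0,0.0428,0],"dp":[-28.2,-2.5,6.1],"grip":40},{"turn":[0,0.0428,0],"dp":[-28.2,-2.5,6.1],"grip":40},{"turn":[0,0.0428,0],"dp":[-28.2,-2.5,6.1],"grip":40}])

```text
time_s: 33.75
eef_pos: [0.4322, 0.1993, 0.1134]
tcp_rot: [0.479, -0.477, -0.518, 0.524]
ft_force: [1.2, -1.0, -4.0]
grip_width: 0.0607
```

```bash
python3 - <<'E'
from h import *
state(); plan(tcpA(rack([9,3,130]),176.5,-45),176.5,-45,n=10)
E
```

```text
t 33.75 pos [432.2 199.3 113.4] w 60.7 F [ 1.23 -1.01 -4.01] q [ 0.26  0.25 -0.38  0.95 -0.    0.18]
[[-0.086 -0.008 -0.996]
 [ 0.996 -0.004 -0.086]
 [-0.003 -1.     0.009]]
n=10 turn [-0.0792, 0.0142, 0.0054] dp [-22.1, 7.2, -21.5]
```

Emit:
play_rows(deltas=[{"turn":[-0.0792,0.0142,0.0054],"dp":[-22.1,7.2,-21.5],"grip":40},{"turn":[-0.0792,0.0142,0.0054],"dp":[-22.1,7.2,-21.5],"grip":40},{"turn":[-0.0792,0.0142,0.0054],"dp":[-22.1,7.2,-21.5],"grip":40},{"turn":[-0.0792,0.0142,0.0054],"dp":[-22.1,7.2,-21.5],"grip":40},{"turn":[-0.0792,0.0142,0.0054],"dp":[-22.1,7.2,-21.5],"grip":40},{"turn":[-0.0792,0.0142,0.0054],"dp":[-22.1,7.2,-21.5],"grip":40},{"turn":[-0.0792,0.0142,0.0054],"dp":[-22.1,7.2,-21.5],"grip":40},{"turn":[-0.0792,0.0142,0.0054],"dp":[-22.1,7.2,-21.5],"grip":40},{"turn":[-0.0792,0.0142,0.0054],"dp":[-22.1,7.2,-21.5],"grip":40},{"turn":[0,0,0],"dp":[0,0,0],"grip":40},{"turn":[0,0,0],"dp":[0,0,0],"grip":40}])

```text
time_s: 34.67
eef_pos: [0.6379, -0.0119, 0.113]
tcp_rot: [-0.294, 0.667, 0.624, -0.282]
ft_force: [-0.5, 0.8, -3.7]
grip_width: 0.0603
```

```bash
python3 - <<'E'
from h import *
state(); plan(tcpA(rack([9,3,115]),176.5,-45),176.5,-45,n=4)
E
```

```text
t 34.67 pos [637.9 -11.9 113. ] w 60.3 F [-0.5   0.78 -3.71] q [-0.18  0.2  -0.85 -0.2   0.07 -0.09]
[[ 0.063  0.666 -0.743]
 [ 0.998 -0.049  0.041]
 [-0.009 -0.744 -0.668]]
n=4 turn [-0.0135, 0.0012, -0.002] dp [-1.1, 4.6, -2.4]
```

Emit:
play_rows(deltas=[{"turn":[-0.0135,0.0012,-0.002],"dp":[-1.1,4.6,-2.4],"grip":40},{"turn":[-0.0135,0.0012,-0.002],"dp":[-1.1,4.6,-2.4],"grip":40},{"turn":[-0.0135,0.0012,-0.002],"dp":[-1.1,4.6,-2.4],"grip":40},{"turn":[-0.0135,0.0012,-0.002],"dp":[-1.1,4.6,-2.4],"grip":40},{"turn":[0,0,0],"dp":[0,0,0],"grip":40},{"turn":[0,0,0],"dp":[0,0,0],"grip":40}])

```text
time_s: 35.17
eef_pos: [0.6543, -0.0151, 0.102]
tcp_rot: [-0.282, 0.671, 0.632, -0.265]
ft_force: [-0.2, 0.5, -4.0]
grip_width: 0.0604
```

```bash
python3 - <<'E'
from h import *
state(); plan(tcpA(rack([9,3,66]),176.5,-45),176.5,-45,n=6)
E
```

```text
t 35.17 pos [654.3 -15.1 102. ] w 60.4 F [-0.18  0.54 -4.01] q [-0.19  0.25 -0.88 -0.33  0.09 -0.09]
[[ 0.059  0.699 -0.713]
 [ 0.998 -0.04   0.043]
 [ 0.001 -0.714 -0.7  ]]
n=6 turn [-0.0017, 0.0, 0.0004] dp [-0.4, 5.6, 4.9]
```

Emit:
play_rows(deltas=[{"turn":[-0.0017,0,0],"dp":[-0.4,5.6,4.9],"grip":40},{"turn":[-0.0017,0,0],"dp":[-0.4,5.6,4.9],"grip":40},{"turn":[-0.0017,0,0],"dp":[-0.4,5.6,4.9],"grip":40},{"turn":[-0.0017,0,0],"dp":[-0.4,5.6,4.9],"grip":40},{"turn":[-0.0017,0,0],"dp":[-0.4,5.6,4.9],"grip":40},{"turn":[-0.0017,0,0],"dp":[-0.4,5.6,4.9],"grip":40},{"turn":[0,0,0],"dp":[0,0,0],"grip":40},{"turn":[0,0,0],"dp":[0,0,0],"grip":40}])

```text
time_s: 35.83
eef_pos: [0.655, -0.0138, 0.056]
tcp_rot: [-0.281, 0.67, 0.634, -0.265]
ft_force: [0.1, 0.7, -3.7]
grip_width: 0.0602
```

```bash
python3 - <<'E'
from h import *
state(); plan(tcpA(rack([9,3,57]),176.5,-45),176.5,-45,n=4)
E
```

```text
t 35.83 pos [655.  -13.8  56. ] w 60.2 F [ 0.1   0.75 -3.75] q [-0.19  0.34 -0.95 -0.5   0.09 -0.09]
[[ 0.055  0.701 -0.711]
 [ 0.998 -0.038  0.04 ]
 [ 0.001 -0.712 -0.702]]
n=4 turn [-0.0018, 0.0008, 0.0013] dp [-0.9, 1.8, 1.0]
```

Emit:
play_rows(deltas=[{"turn":[0,0,0],"dp":[-0.9,1.8,1.2],"grip":40},{"turn":[0,0,0],"dp":[-0.9,1.8,1.2],"grip":40},{"turn":[0,0,0],"dp":[-0.9,1.8,1.2],"grip":40},{"turn":[0,0,0],"dp":[0,1,1],"grip":40},{"turn":[0,0,0],"dp":[0,0,0],"grip":40}])

```text
time_s: 36.25
eef_pos: [0.6568, -0.0164, 0.0496]
tcp_rot: [-0.28, 0.67, 0.635, -0.265]
ft_force: [0.2, 0.2, -4.0]
grip_width: 0.0603
```

Emit:
play_rows(deltas=[{"turn":[0,0,0],"dp":[0,1,1],"grip":40},{"turn":[0,0,0],"dp":[0,1,1],"grip":40},{"turn":[0,0,0],"dp":[0,0,0],"grip":40}])

```text
time_s: 36.5
eef_pos: [0.6569, -0.0165, 0.0468]
tcp_rot: [-0.28, 0.67, 0.635, -0.265]
ft_force: [0.5, -0.2, -3.1]
grip_width: 0.0609
```

Emit:
play_rows(deltas=[{"turn":[0,0,0],"dp":[0,1,1],"grip":40},{"turn":[0,0,0],"dp":[0,1,1],"grip":40},{"turn":[0,0,0],"dp":[0,0,0],"grip":40}])

```text
time_s: 36.75
eef_pos: [0.6571, -0.0165, 0.0446]
tcp_rot: [-0.279, 0.67, 0.635, -0.264]
ft_force: [-8.4, 0.1, 4.5]
grip_width: 0.0606
```

Emit:
play_rows(deltas=[{"turn":[0,0,0],"dp":[0,0,2],"grip":40},{"turn":[0,0,0],"dp":[0,0,2],"grip":40},{"turn":[0,0,0],"dp":[0,0,1],"grip":40},{"turn":[0,0,0],"dp":[0,0,0],"grip":40}])

```text
time_s: 37.08
eef_pos: [0.6543, -0.0165, 0.0421]
tcp_rot: [-0.278, 0.671, 0.635, -0.263]
ft_force: [-2.8, 0.0, 1.1]
grip_width: 0.0608
```

Contact as before; slide on, release, retreat, then look.

Emit:
play_rows(deltas=[{"turn":[0,0,0],"dp":[0,0,2],"grip":40},{"turn":[0,0,0],"dp":[0,0,1],"grip":40},{"turn":[0,0,0],"dp":[0,0,0],"grip":40}])

```text
time_s: 37.33
eef_pos: [0.6544, -0.0165, 0.0421]
tcp_rot: [-0.276, 0.671, 0.636, -0.262]
ft_force: [-3.1, 0.0, -0.4]
grip_width: 0.0603
```

Emit:
play_rows(deltas=[{"turn":[0,0,0],"dp":[0,0,0],"grip":76},{"turn":[0,0,0],"dp":[0,0,0],"grip":90},{"turn":[0,0,0],"dp":[0,0,0],"grip":90},{"turn":[0,0,0],"dp":[0,0,0],"grip":90},{"turn":[0,0,0],"dp":[0,-8,0],"grip":90},{"turn":[0,0,0],"dp":[0,-15,0],"grip":90},{"turn":[0,0,0],"dp":[0,-25,0],"grip":90},{"turn":[0,0,0],"dp":[0,-35,0],"grip":90},{"turn":[0,0,0],"dp":[0,-35,0],"grip":60},{"turn":[0,0,0],"dp":[0,-35,0],"grip":0}])

```text
time_s: 38.17
eef_pos: [0.5423, -0.0103, 0.1487]
tcp_rot: [-0.279, 0.67, 0.635, -0.264]
ft_force: [0.2, -0.6, -0.1]
grip_width: 0.0546
```

```bash
python3 - <<'E'
from h import *
state()
s=eyes.capture('scene')[:,:,::-1]; t=eyes.capture('top')[:,:,::-1]; cv2.imwrite('pics/s11.png',s); cv2.imwrite('pics/t11.png',t)
z=lambda im,x,y,w,h,k:cv2.resize(im[y:y+h,x:x+w],None,fx=k,fy=k,interpolation=cv2.INTER_CUBIC)
cv2.imwrite('pics/v11.png',cv2.convertScaleAbs(np.vstack([z(s,170,170,215,80,3.6),z(t,250,130,250,80,3.096)[:, :774]]),alpha=1.3))
for g in greens(t,60): print(g)
sgreens(s,30)
E
```

```text
t 38.17 pos [542.3 -10.3 148.7] w 54.6 F [ 0.18 -0.63 -0.05] q [-0.24 -0.02 -1.03 -0.21  0.13 -0.13]
[[ 0.054  0.705 -0.707]
 [ 0.999 -0.037  0.039]
 [ 0.001 -0.709 -0.706]]
(array([432., 256.]), (389.5, -331.4), (25.1, 25.8), 62.2)
(array([463., 193.]), (561.6, -420.7), (49.9, 79.4), 87.7)
(array([427., 190.]), (570.9, -320.2), (52.6, 78.9), 88.4)
(array([356., 162.]), (649.4, -124.0), (55.7, 72.7), 85.3)
(array([316., 160.]), (655.5, -13.9), (71.8, 53.6), 0.3)
scene [453. 242.] (575.0, 392.9) (54.9, 62.0) 81.5
scene [232. 209.] (564.6, -324.3) (51.5, 77.8) 86.5
scene [206. 204.] (555.5, -423.1) (50.7, 78.4) 88.1
```

View pics/v11.png

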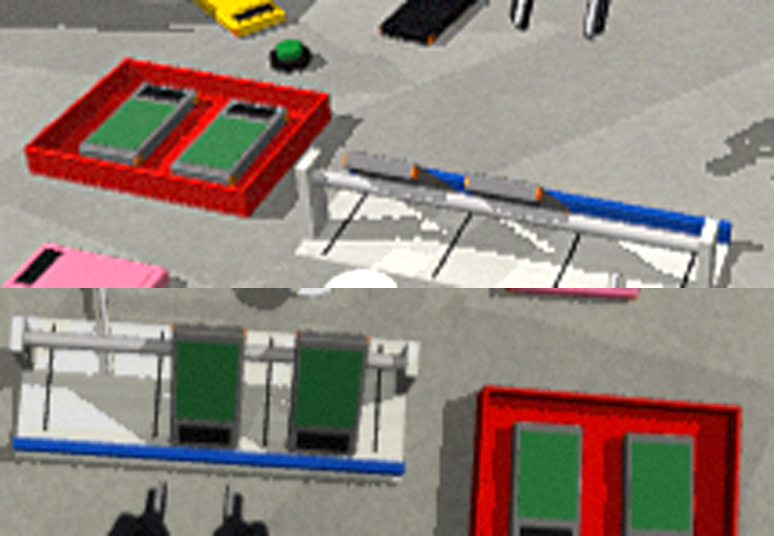

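```bash
python3 - <<'E'
from h import *
from scipy.optimize import least_squares
def cen(f,x0,y0,x1,y1):
    im=cv2.imread(f)[y0:y1,x0:x1].astype(int); b,g,r=im[...,0],im[...,1],im[...,2]
    m=(g>r*1.4)&(g>b*1.4)&(g>50); v,u=np.nonzero(m); return np.array([u.mean()+x0,v.mean()+y0]),m.sum()
a,na=cen('pics/t11.png',415,240,450,272); b,nb=cen('pics/s11.png',238,172,265,195); print(a,na,b,nb)
r=least_squares(lambda p:np.r_[w2px('top',p)-a,w2px('scene',p)-b],[.39,-.33,.03]); p=r.x*1000; print(p,r.fun)
A=plan((p[0],p[1],110),176.7); plan((p[0],p[1],40),176.7,start=A,n=4)
E
```

```text
[432.34567901 255.95061728] 81 [249.82857143 183.31428571] 35
[ 389.43211294 -331.719978     15.88999773] [ 0.07663048 -0.02759432  0.11235795  0.01728671]
n=10 turn [0.079, 0.0004, 0.0001] dp [-32.9, -1.8, 14.3]
n=4 turn [0.0, 0.0, 0.0] dp [0.0, 17.5, 0.0]
```

Emit:
play_rows(deltas=[{"turn":[0.079,0,0],"dp":[-32.9,-1.8,14.3],"grip":0},{"turn":[0.079,0,0],"dp":[-32.9,-1.8,14.3],"grip":0},{"turn":[0.079,0,0],"dp":[-32.9,-1.8,14.3],"grip":0},{"turn":[0.079,0,0],"dp":[-32.9,-1.8,14.3],"grip":0},{"turn":[0.079,0,0],"dp":[-32.9,-1.8,14.3],"grip":0},{"turn":[0.079,0,0],"dp":[-32.9,-1.8,14.3],"grip":0},{"turn":[0.079,0,0],"dp":[-32.9,-1.8,14.3],"grip":0},{"turn":[0.079,0,0],"dp":[-32.9,-1.8,14.3],"grip":0},{"turn":[0.079,0,0],"dp":[-32.9,-1.8,14.3],"grip":0},{"turn":[0.079,0,0],"dp":[-25,-1.8,11],"grip":0},{"turn":[0,0,0],"dp":[0,0,0],"grip":0},{"turn":[0,0,0],"dp":[0,0,0],"grip":0}])

```text
time_s: 39.27
eef_pos: [0.3869, -0.3374, 0.1098]
tcp_rot: [0.52, -0.503, -0.483, 0.494]
ft_force: [-0.4, 0.5, -0.1]
grip_width: 0.0001
```

```bash
python3 - <<'E'
from h import *
state(); plan((389.4,-331.7,40),176.7,n=6)
E
```

```text
t 39.27 pos [ 386.9 -337.4  109.8] w 0.1 F [-0.37  0.54 -0.09] q [-0.87  0.32 -0.28  0.99 -0.02 -0.82]
[[ 0.045 -0.027 -0.999]
 [ 0.999  0.007  0.045]
 [ 0.006 -1.     0.028]]
n=6 turn [-0.0046, 0.0021, 0.0009] dp [0.9, 11.6, -0.6]
```

Emit:
play_rows(deltas=[{"turn":[-0.0046,0.002,0.001],"dp":[0.9,11.6,-0.6],"grip":0},{"turn":[-0.0046,0.002,0.001],"dp":[0.9,11.6,-0.6],"grip":0},{"turn":[-0.0046,0.002,0.001],"dp":[0.9,11.6,-0.6],"grip":0},{"turn":[-0.0046,0.002,0.001],"dp":[0.9,11.6,-0.6],"grip":0},{"turn":[-0.0046,0.002,0.001],"dp":[0.9,11.6,-0.6],"grip":0},{"turn":[-0.0046,0.002,0.001],"dp":[0.9,11.6,-0.6],"grip":0},{"turn":[0,0,0],"dp":[0,0,0],"grip":0},{"turn":[0,0,0],"dp":[0,0,0],"grip":0}])

```text
time_s: 39.93
eef_pos: [0.3909, -0.3257, 0.035]
tcp_rot: [-0.512, 0.515, 0.488, -0.484]
ft_force: [0.2, -0.4, 0.3]
grip_width: -0.0001
```

```bash
python3 - <<'E'
from h import *
state(); plan((389.4,-331.7,26),176.7,n=3)
s=eyes.capture('scene')[:,:,::-1]
cv2.imwrite('pics/v12.png',cv2.convertScaleAbs(cv2.resize(s[150:210,215:290],None,fx=9,fy=9,interpolation=cv2.INTER_NEAREST),alpha=1.4))
E
```

```text
t 39.93 pos [ 390.9 -325.7   35. ] w -0.1 F [ 0.2  -0.44  0.33] q [-0.86  0.37 -0.45  0.75  0.01 -0.8 ]
[[ 0.054  0.007 -0.999]
 [ 0.999  0.001  0.054]
 [ 0.002 -1.    -0.007]]
n=3 turn [0.0023, 0.0011, 0.0006] dp [-2.0, 3.0, 0.4]
```

View pics/v12.png

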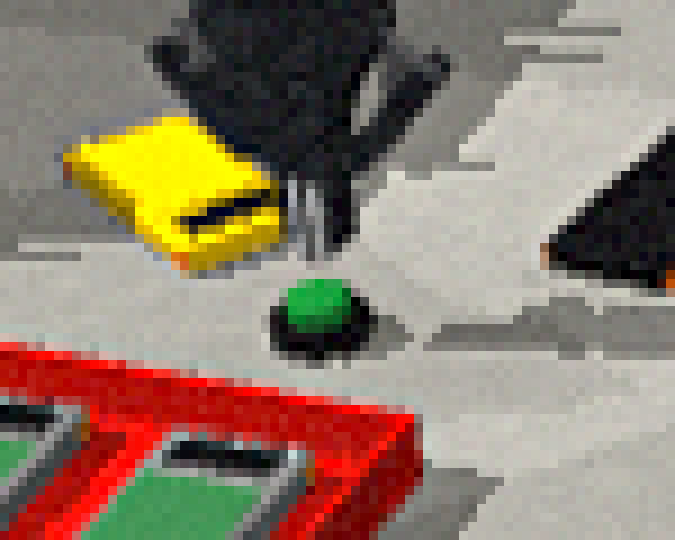

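Emit:
play_rows(deltas=[{"turn":[0.0023,0.001,0],"dp":[-2,3,0.4],"grip":0},{"turn":[0.0023,0.001,0],"dp":[-2,3,0.4],"grip":0},{"turn":[0.0023,0.001,0],"dp":[-2,3,0.4],"grip":0},{"turn":[0,0,0],"dp":[0,0,0],"grip":0},{"turn":[0,0,0],"dp":[0,2,0],"grip":0},{"turn":[0,0,0],"dp":[0,0,0],"grip":0}])

```text
time_s: 40.48
eef_pos: [0.3904, -0.333, 0.0251]
tcp_rot: [-0.513, 0.515, 0.486, -0.485]
ft_force: [-0.1, -0.4, -0.1]
grip_width: -0.0002
```

Emit:
play_rows(deltas=[{"turn":[0,0,0],"dp":[0,2,0],"grip":0},{"turn":[0,0,0],"dp":[0,2,0],"grip":0},{"turn":[0,0,0],"dp":[0,0,0],"grip":0}])

```text
time_s: 40.73
eef_pos: [0.3905, -0.3331, 0.0208]
tcp_rot: [-0.513, 0.515, 0.486, -0.485]
ft_force: [-0.3, 1.2, -0.2]
grip_width: -0.0
```

Emit:
play_rows(deltas=[{"turn":[0,0,0],"dp":[0,2,0],"grip":0},{"turn":[0,0,0],"dp":[0,2,0],"grip":0},{"turn":[0,0,0],"dp":[0,0,0],"grip":0}])

```text
time_s: 40.98
eef_pos: [0.3905, -0.3331, 0.0164]
tcp_rot: [-0.513, 0.515, 0.486, -0.485]
ft_force: [-0.3, 0.5, -0.5]
grip_width: -0.0004
```

Emit:
play_rows(deltas=[{"turn":[0,0,0],"dp":[0,2,0],"grip":0},{"turn":[0,0,0],"dp":[0,2,0],"grip":0},{"turn":[0,0,0],"dp":[0,0,0],"grip":0}])

```text
time_s: 41.23
eef_pos: [0.3906, -0.3332, 0.0121]
tcp_rot: [-0.513, 0.515, 0.486, -0.485]
ft_force: [-1.0, -0.1, 2.8]
grip_width: -0.0
```

Emit:
play_rows(deltas=[{"turn":[0,0,0],"dp":[0,2,0],"grip":0},{"turn":[0,0,0],"dp":[0,2,0],"grip":0},{"turn":[0,0,0],"dp":[0,0,0],"grip":0}])

```text
time_s: 41.48
eef_pos: [0.3906, -0.3332, 0.0083]
tcp_rot: [-0.513, 0.515, 0.486, -0.485]
ft_force: [-0.7, 1.2, 10.0]
grip_width: -0.0001
```

Emit:
play_rows(deltas=[{"turn":[0,0,0],"dp":[0,1.5,0],"grip":0},{"turn":[0,0,0],"dp":[0,1,0],"grip":0},{"turn":[0,0,0],"dp":[0,0,0],"grip":0}])

```text
time_s: 41.73
eef_pos: [0.3906, -0.3333, 0.0085]
tcp_rot: [-0.512, 0.516, 0.486, -0.485]
ft_force: [-1.1, 2.8, 4.7]
grip_width: 0.0001
```

Emit:
play_rows(deltas=[{"turn":[0,0,0],"dp":[0,3,0],"grip":0},{"turn":[0,0,0],"dp":[0,3,0],"grip":0},{"turn":[0,0,0],"dp":[0,2.5,0],"grip":0}])

```text
time_s: 41.98
eef_pos: [0.391, -0.3337, 0.0073]
tcp_rot: [-0.51, 0.518, 0.485, -0.486]
ft_force: [-15.2, 17.6, 70.0]
grip_width: 0.0002
```

Emit:
play_rows(deltas=[{"turn":[0,0,0],"dp":[0,-10,0],"grip":0},{"turn":[0,0,0],"dp":[0,-20,0],"grip":0},{"turn":[0,0,0],"dp":[0,-30,0],"grip":0},{"turn":[0,0,0],"dp":[0,-30,0],"grip":0},{"turn":[0,0,0],"dp":[0,-20,0],"grip":0},{"turn":[0,0,0],"dp":[0,0,0],"grip":0},{"turn":[0,0,0],"dp":[0,0,0],"grip":0}])

```text
time_s: 42.57
eef_pos: [0.3898, -0.3321, 0.1231]
tcp_rot: [-0.509, 0.518, 0.485, -0.486]
ft_force: [0.4, -0.5, -1.3]
grip_width: 0.0
```

```bash
python3 - <<'E'
from h import *
state()
s=eyes.capture('scene')[:,:,::-1]; t=eyes.capture('top')[:,:,::-1]
cv2.imwrite('pics/t13.png',s)
for g in greens(t,60): print(g)
sgreens(s)
E
```

```text
t 42.57 pos [ 389.8 -332.1  123.1] w 0.0 F [ 0.36 -0.49 -1.3 ] q [-0.86  0.29 -0.3   0.97 -0.   -0.81]
[[ 0.056  0.008 -0.998]
 [ 0.998 -0.01   0.056]
 [-0.009 -1.    -0.009]]
(array([463., 194.]), (561.6, -420.7), (49.9, 79.4), 87.7)
(array([427., 190.]), (570.9, -320.2), (52.6, 78.9), 88.4)
(array([356., 162.]), (649.5, -124.0), (55.4, 73.0), 84.9)
(array([316., 160.]), (655.5, -13.9), (71.8, 53.6), 0.3)
scene [452. 241.] (573.4, 391.2) (55.4, 64.7) 76.1
scene [232. 209.] (564.5, -323.5) (51.6, 78.3) 85.5
scene [206. 204.] (555.5, -423.1) (50.7, 78.3) 88.1
```

View pics/t13.png

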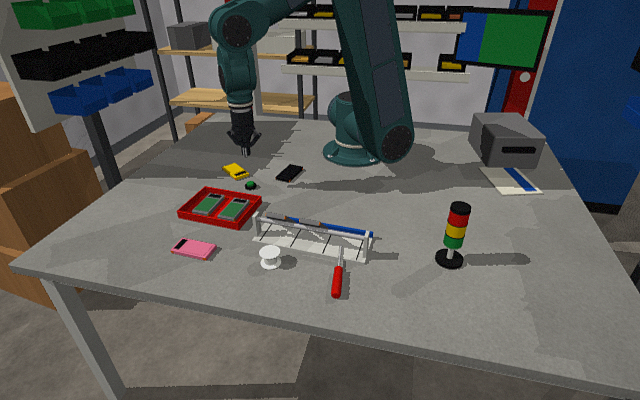

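```bash
python3 -c "
from station import close_job; print(close_job())"
```

```text
the job is handed in; nothing more can be done
None
```

The job is handed in after about 43 s of robot time. I found four terminals in the pictures; no fifth was visible.

**Sorting:** I lifted each terminal to weigh it. Two pulled about 3.6–4.0 N, so they have a battery. Two pulled about 1–1.4 N, so they are empty.
- **Heavy ones:** they lean in the right and middle bays, short edge behind the blue lip, back on the rail, screen up towards the robot.
- **Light ones:** they lie flat side by side on the tray floor.

**Call button:** I pressed it last, with the fingers shut, until it stopped moving.

**Last checks:** the pictures after the press showed all four terminals where I had put them. The spool, driver, tower and the black, pink and yellow look-alikes appeared where they were at the start, and the gripper was clear and touching nothing.

What did not agree or went less well:
- **Tool position:** the pads stood about 20–25 mm farther back along the tool than the stated TCP and `env.tip_extent` imply. I found the grasp and placing heights by touch and picture instead.
- **Button force:** my last push on the button read 70 N at the wrist through the fingertips. That is more than needed and over the 40 N figure given for the gripper's body, but below the 120 N wrist limit. The button had already bottomed out before that, at about 10 N.

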